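# Swap the wrong sample bottle in the analyser rack

## Robot

A 6-joint arm with a two-finger parallel gripper is mounted at the origin on the work surface. World frame = base frame: x ahead of the robot, y to its left, z up, the work surface at z = 0. Lengths are in mm, angles in degrees, forces in N, time in s.
With the tool pointing down it reaches from about 300 to 850 mm from the base axis. Payload 4.2 kg.
Tool frame: the origin (TCP) lies at the very end of the fingers, on their centre line; the grasp point (between the pads) lies 19 mm behind it (env.tcp_to_grasp is the distance from the TCP to the grasp point, in mm); z points along the fingers, x is the direction in which the jaws open and shut, and the axes are right-handed (so a half turn about z gives the same grasp; the last joint's range is limited). The gripper opens to 91 mm and grips with 3 to 60 N. Pads are 32 mm wide; open, the fingers measure 118 mm over their backs; the gripper's body (76 mm by 178 mm) begins 60 mm behind the grasp point.
Start: joints at [-68.984, 18.312, 89.639, -0, 72.044, -1.146], TCP at [216.91, -532.535, 213.976] pointing down, gripper open.
Joint ranges: [-177.97, 177.97], [-48.28, 115.42], [12.27, 149.76], [-77.06, 257.06], [2.81, 150.46], [-146.56, 146.56]. Speed limits (degrees/s): [147.25, 147.25, 180, 180, 180, 180].

## Interface

Orientations are given as [roll, pitch, yaw] about the fixed x, y, z axes, in that order (R = Rz(yaw) Ry(pitch) Rx(roll)).
In Python, from workcell import monitor, cams, env, search_frame gives the robot as it stands.
- The arm moves only by the tool apply_moves, never from a script. Its argument "plan" is a list of rows, each an object of numbers: "fingers": the finger opening in cm, from 0 to 9.12; "x", "y", "z": the shift along the tool's x, y, z in cm; "wx", "wy", "wz": the turn, a rotation vector about the tool's x, y, z in degrees. In form: [{"fingers": .., "x": .., "y": .., "z": .., "wx": .., "wy": .., "wz": ..}, ...]. A call has 1 to 8 rows; each row is the pose to reach, as a shift and turn from the pose measured when the call began, along the tool's axes at that moment; what a row does not reach only later rows make up. A row lasts 1/10 s, in which the tool goes at most 50 mm and 8.59 degrees, less where a joint would pass 70% of its speed; a pose out of reach is approached as far as the arm can. A call with a gripper value outside its range is refused whole. The fingers move at their own pace and stop on an object; "newtons" is the grip in N (left out, the last holds). Time passes only in rows, so rows that repeat a pose let the fingers close. It gives the time, the measured TCP pose, the force and the opening at its end, in the units of the state.
- monitor.state(): the state, without advancing time (a new reading comes with each control period).
- cams.grab_frame(name): name is "side" or "top"; returns the picture (480x640x3 uint8, red, green, blue); there is no depth.
- cams.camera_params(name): a dict with "fov_y" (degrees; the focal length in pixels is half the picture's height over the tangent of half this angle, whatever the lens; pixels are square), "cx", "cy" (the principal point, pixels), "T" (4x4, takes a point from camera to world coordinates). Camera axes: x right, y down, z forward; pixel columns grow to the right and rows downward; lengths in mm; the calibration is good to about 2 mm. A picture is of the moment at which its call begins. camera_params takes no time and is no camera call.
- env.job_done(): hands the job in, once; it reports no verdict.
Trained networks look in the newest picture that a camera, given by its name, has taken for a name from the list of things; names that differ only in an ending like _2 or _b are one class to them, and where a whole thing is asked for, a point or a joint stands for the part that bears it (a point fixed in the world has none). Each returns a list of dicts, best first, with "score" (0 to 1); they miss things now and then, are a little off and sometimes report something else, mostly with a low value. They report only what shows in the picture. A call takes as long as a camera call. They do not tell look-alikes from the thing itself.
- search_frame(camera, label): "extent" ([centre column, centre row, width, height] in pixels, round what is visible of it).
The state is a dict: "time_s": time; "qpos": joint angles; "qvel": joint speeds; "effort": joint torques, N m; "ee_pos": TCP position; "ee_rot": TCP orientation; "force": force on the tool from outside, world axes, zero at the start; "torque": the same for the moment, N m; "gripper_width": finger opening in mm.
Only numpy, scipy, OpenCV 4.12 (cv2) and the standard library are available. Lean on these libraries where they do the work, as an engineer would, in place of code of your own. Each camera call takes 0.05 s, during which the arm holds its last target.

## Task

The three bottles in the sloping rack should all be blue-capped, but an orange-capped one has got in: take it out and lay it in the cradle of the red reject tray, then lay the blue-capped bottle from the wooden stock board in the place it leaves, cap uphill and fully down in its cradle like its neighbours. Set bottles down rather than drop them, and leave the two good bottles and the green-capped one where they lie.

Things in the scene. Friction and masses are not known exactly. Their poses are not given: they have to be found in the camera images.
- wrong_mid (a point): The wrong bottle: white, orange cap and band, lying on its side in one of the rack cradles, cap uphill. Barrel 38 mm diameter, 105 mm long; cap 32 mm diameter; 140 mm long in all; 0.1 to 0.25 kg. Point: on the axis at mid-barrel, 56 mm from the bottom end (grip here, across y). x: along the axis to the cap; z: square out of what it lies on; y: level, across.
- spare_mid (a point): White plastic bottle with blue cap and band, same shape, size, point and axes as wrong_mid. The replacement: lies level in one of the two cradles of the stock board, cap away from the robot, axis 43 mm above the table.
- good1_mid (a point): White plastic bottle with blue cap and band, same shape, size, point and axes as wrong_mid. A correct bottle, already in the rack.
- good2_mid (a point): White plastic bottle with blue cap and band, same shape, size, point and axes as wrong_mid. The other correct bottle, already in the rack.
- other_mid (a point): White plastic bottle with green cap and band, same shape, size, point and axes as wrong_mid. Bystander in the other cradle of the stock board, 85 mm beside the replacement.
- bay_mid (a point): Middle of three cradles, 85 mm apart, on the fixed rack: grey deck, 270 mm wide, rising at 30 degrees away from the robot, with a 36 mm high stop lip along its lower edge, 2.5 mm clear of the bottles. Point: where the mid-barrel of a bottle lying in this cradle belongs, 82 mm above the table, 31 mm off the deck. x: uphill along the slope (cap end); y: left along the row; z: square out of the slope.
- bay_left (a point): The same for the left cradle (y higher, seen from the robot). Every cradle, in rack, stock and tray, is a pair of white V-blocks rising 22 mm from their surface, each 14 mm long, centred 35 mm either side of mid-barrel: a 56 mm gap between them for the fingers. A laid bottle centres itself in them, and its axis lies 31 mm above the surface.
- bay_right (a point): The same for the right cradle (lower y, seen from the robot).
- reject_bay (a point): Fixed red reject tray, 200 x 150 mm, walls 28 mm high, 5 mm thick, with one level cradle in its centre, open at both ends: a bottle may lie either way round. Point: where the mid-barrel of a bottle in it belongs, 36 mm above the table, 31 mm above the tray floor. x: along the cradle (the 200 mm side), away from the robot; z up.
- stock_mid (a point): Fixed wooden stock board, 170 x 180 x 12 mm, on the other side of the rack from the reject tray (sides vary), with two level cradles 42.5 mm either side of this point along y. Point: midway between the two mid-barrels, 43 mm above the table. x: along the cradles, away from the robot; z up.
Things that resemble listed ones, but are neither listed nor needed, are in the scene too. Several things look just like the part that bears reject_bay: the one meant starts nearest to the robot's base.

How it is judged (in metres and radians):
On the way:
1. the orange-capped bottle lies in the reject tray (distance between wrong_mid and reject_bay below 0.025 m and angle between the x axis of wrong_mid and the x axis of reject_bay, either way round below 0.15 rad and contact force between the fingers and wrong below 0.05 N), for 0.2 s.
At the end, for the whole second after the job is handed in: Spare bottle at rest in the free rack cradle, cap uphill, within 15 mm and 7 degrees; orange-capped bottle at rest in the reject cradle, either way round, within 25 mm and 8.5 degrees; the other three bottles within 15 mm of where they started (((distance between spare_mid and bay_left below 0.015 m and angle between the x axis of spare_mid and the x axis of bay_left, either way round below 0.12 rad) or (distance between spare_mid and bay_mid below 0.015 m and angle between the x axis of spare_mid and the x axis of bay_mid, either way round below 0.12 rad) or (distance between spare_mid and bay_right below 0.015 m and angle between the x axis of spare_mid and the x axis of bay_right, either way round below 0.12 rad)) and distance between wrong_mid and reject_bay below 0.025 m and angle between the x axis of wrong_mid and the x axis of reject_bay, either way round below 0.15 rad and linear speed of each of spare, wrong below 0.02 m/s and angular speed of each of spare, wrong below 0.3 rad/s and distance of each of good1_mid, good2_mid, other_mid from where it was at the start of the episode below 0.015 m); the robot touches nothing.
It fails at once if a bystander bottle is moved more than 15 mm (distance of any of good1_mid, good2_mid, other_mid from where it was at the start of the episode above 0.015 m).
It fails at once if a bottle is dropped (moves faster than 0.6 m/s out of the fingers) ((linear speed of wrong above 0.6 m/s and contact force between the fingers and wrong below 0.05 N) or (linear speed of spare above 0.6 m/s and contact force between the fingers and spare below 0.05 N)).
It also fails if it takes over 66 s, if anything falls off the work surface, if the arm or the gripper's body presses on something with over 40 N, if the wrist force passes 120 N, or if a joint passes its speed limit or range.

## Working session

There is one attempt and no reset: what is moved stays moved. The work goes in short steps, Python scripts to look and compute and a tool call to move; the robot and the scene stay as the last step left them, time stands still between calls to the robot, and variables do not carry over. Pictures are saved under pics/ and viewed, and the job is handed in when it is done.

Besides the shell and the picture viewer there is one more tool, called after "Emit:" by a JSON object that holds its "fn" and its "kwargs". apply_moves: Moves the arm, as the interface text tells. Its arguments: {"type":"object","properties":{"plan":{"type":"array"},"newtons":{"type":"number"}},"required":["plan"]}

```bash
ls; mkdir -p pics; python3 - <<'E'
from workcell import monitor, cams, env, search_frame
import cv2
print(monitor.state())
for n in("side","top"):
    im=cams.grab_frame(n); cv2.imwrite(f"pics/{n}0.png",im[:,:,::-1]); p=cams.camera_params(n); print(n,p)
print(env.tcp_to_grasp)
E
```

```text
pics
{'time_s': 0.0, 'qpos': array([-6.89847813e+01,  1.83508987e+01,  8.97061195e+01, -1.60864915e-03,
        7.20424387e+01, -1.14737014e+00]), 'qvel': array([ 0.05033849,  0.03783579,  0.05784759,  0.10908633, -0.13456121,
       -0.08465664]), 'effort': array([-2.11663396e-04, -4.12470746e+01, -2.31974280e+01,  7.25092529e-02,
        4.56868624e-02, -1.45100280e-04]), 'ee_pos': array([ 216.71145891, -532.0620191 ,  213.12965324]), 'ee_rot': array([-1.79999538e+02,  9.94675968e-02, -6.78369135e+01]), 'force': array([ 0.00176763,  0.16785504, -0.34338773]), 'torque': array([0.0253872 , 0.02162186, 0.02413755]), 'gripper_width': 91.32738985511531}
side {'fov_y': 54.08095042600191, 'cx': 322.418465501722, 'cy': 239.4863300308338, 'T': array([[-7.73381503e-01, -4.01634861e-01,  4.90479856e-01,
         7.65589358e+01],
       [-6.33547187e-01,  4.62410175e-01, -6.20318299e-01,
         6.93354788e+02],
       [ 2.23385778e-02, -7.90484831e-01, -6.12074113e-01,
         7.48243380e+02],
       [ 0.00000000e+00,  0.00000000e+00,  0.00000000e+00,
         1.00000000e+00]])}
top {'fov_y': 46.45061739506829, 'cx': 319.0690425943991, 'cy': 246.08979921488614, 'T': array([[ 3.05628172e-02, -9.89449173e-01,  1.41620086e-01,
         4.19900884e+02],
       [-9.99523055e-01, -3.08813949e-02, -5.17594250e-05,
         4.43358173e+00],
       [ 4.42463912e-03, -1.41550959e-01, -9.89921082e-01,
         1.41440563e+03],
       [ 0.00000000e+00,  0.00000000e+00,  0.00000000e+00,
         1.00000000e+00]])}
18.8
```

View pics/top0.png

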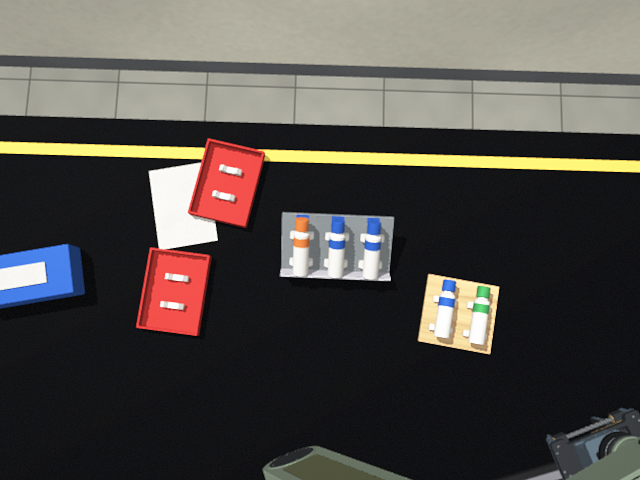

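View pics/side0.png

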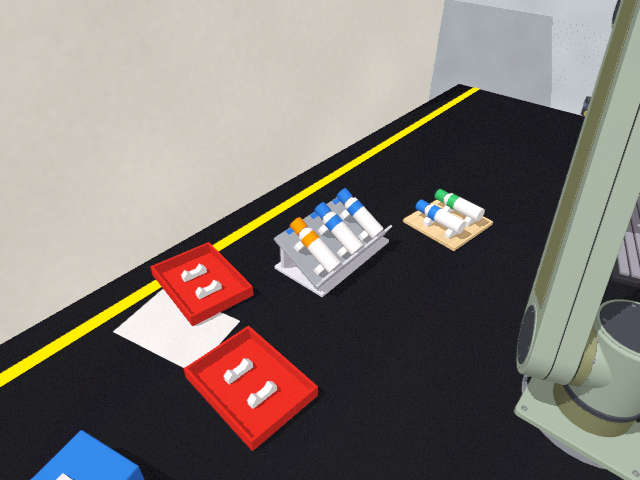

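The top view shows orange in the left bay (302,245), the spare at (445,310), green at (480,315), and the near red tray at (174,292). The other red tray, at (228,183), is further away. Next I'll zoom in to measure.

```bash
cat > h.py <<'E'
import numpy as np, cv2
from workcell import monitor, cams, env, search_frame
def P(n):
    p=cams.camera_params(n); f=240/np.tan(np.radians(p['fov_y']/2)); return f,p['cx'],p['cy'],np.array(p['T'])
def onz(n,uv,z):
    f,cx,cy,T=P(n); d=T[:3,:3]@np.array([(uv[0]-cx)/f,(uv[1]-cy)/f,1]); o=T[:3,3]; return o+d*(z-o[2])/d[2]
def proj(n,X):
    f,cx,cy,T=P(n); c=(np.atleast_2d(X)-T[:3,3])@T[:3,:3]; return np.c_[cx+f*c[:,0]/c[:,2],cy+f*c[:,1]/c[:,2]]
E
python3 - <<'E'
from h import *
a=cv2.imread("pics/top0.png"); s=cv2.imread("pics/side0.png")
cv2.imwrite("pics/z1.png",cv2.resize(a[200:360,130:400],None,fx=2.96,fy=2.96,interpolation=cv2.INTER_CUBIC))
cv2.imwrite("pics/z2.png",cv2.resize(a[265:365,405:515],None,fx=6,fy=6,interpolation=cv2.INTER_CUBIC)[:600])
cv2.imwrite("pics/z3.png",cv2.resize(s[180:310,260:400],None,fx=4.6,fy=4.6,interpolation=cv2.INTER_CUBIC))
for l in("wrong_mid","spare_mid","reject_bay","stock_mid","bay_left"):
  for n in("top","side"):
    print(l,n,[(np.round(d['extent']),round(d['score'],2)) for d in search_frame(n,l)])
print(monitor.state()['time_s'])
# segmentation
for n,im in(("top",a),("side",s)):
    h=cv2.cvtColor(im,cv2.COLOR_BGR2HSV)
    for nm,lo,hi,minA in(("red",(0,150,60),(6,255,255),300),("orange",(8,150,100),(20,255,255),20),("blue",(105,150,80),(125,255,255),20),("green",(50,120,50),(80,255,255),20)):
        m=cv2.inRange(h,lo,hi); k,_,st,c=cv2.connectedComponentsWithStats(m)
        for i in range(1,k):
            if st[i,4]>minA: 
                ys,xs=np.where(_==i); print(n,nm,st[i],np.round(c[i],1), np.round(cv2.boxPoints(cv2.minAreaRect(np.c_[xs,ys].astype(np.float32))),1).tolist())
E
```

```text
wrong_mid top [(array([301., 249.,  15.,  61.]), 0.65)]
wrong_mid side [(array([316., 245.,  54.,  52.]), 0.69)]
spare_mid top [(array([448., 312.,  24.,  63.]), 0.81), (array([480., 316.,  25.,  59.]), 0.73)]
spare_mid side [(array([440., 219.,  48.,  30.]), 0.7)]
reject_bay top [(array([227., 185.,  80.,  88.]), 0.61), (array([174., 291.,  81.,  82.]), 0.6), (array([460., 314.,  80.,  81.]), 0.35)]
reject_bay side [(array([250., 388., 130., 121.]), 0.8), (array([202., 285., 102.,  84.]), 0.62)]
stock_mid top [(array([458., 316.,  84.,  85.]), 0.56), (array([336., 248., 113.,  74.]), 0.25)]
stock_mid side [(array([448., 227.,  91.,  50.]), 0.73)]
bay_left top [(array([337., 246., 118.,  68.]), 0.55)]
bay_left side [(array([333., 243., 112.,  86.]), 0.69)]
0.6
top red [ 188  138   77   90 4374] [226.7 182.5] [[187.3000030517578, 213.5], [207.0, 136.10000610351562], [265.8999938964844, 151.0], [246.1999969482422, 228.39999389648438]]
top red [ 136  247   76   89 4894] [173.5 291.3] [[135.10000610351562, 327.3999938964844], [148.0, 244.8000030517578], [211.5, 254.6999969482422], [198.6
[... 3696 characters left out ...]
422]]
side blue [286 228   8   6  26] [289.4 230.8] [[285.79998779296875, 230.8000030517578], [290.70001220703125, 227.5], [293.0, 231.0], [288.20001220703125, 234.1999969482422]]
side blue [  30  430  115   50 3154] [ 88.8 461.9] [[30.0, 479.0], [30.0, 430.0], [144.0, 430.0], [144.0, 479.0]]
side green [434 189  15  13 113] [439.9 194.3] [[432.6000061035156, 196.8000030517578], [437.6000061035156, 186.8000030517578], [448.3999938964844, 192.1999969482422], [443.3999938964844, 202.1999969482422]]
side green [447 194  12  15  92] [451.7 200.1] [[445.1000061035156, 204.3000030517578], [451.70001220703125, 192.1999969482422], [458.6000061035156, 195.89999389648438], [452.0, 208.10000610351562]]
```

View pics/z1.png

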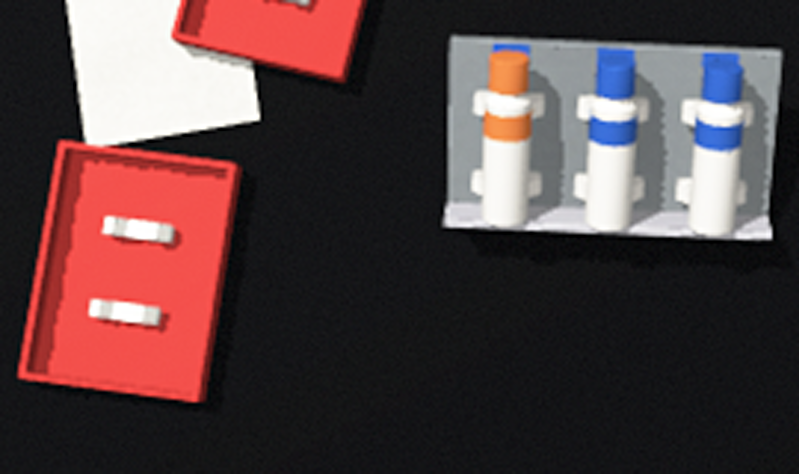

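View pics/z2.png

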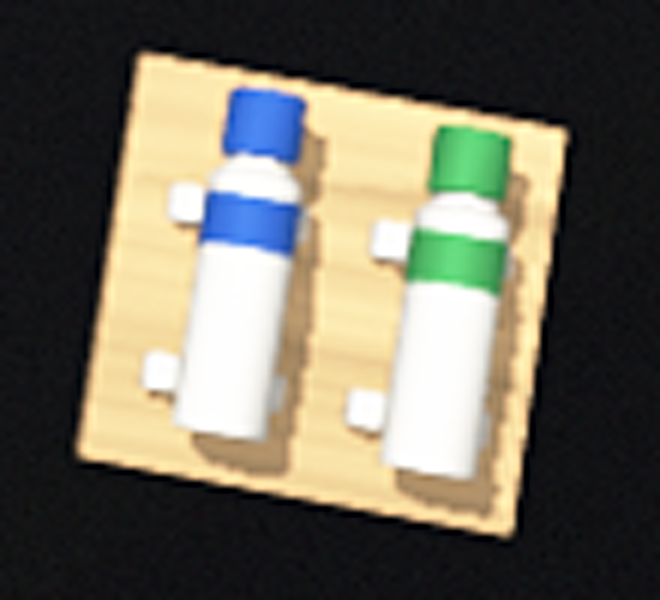

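View pics/z3.png

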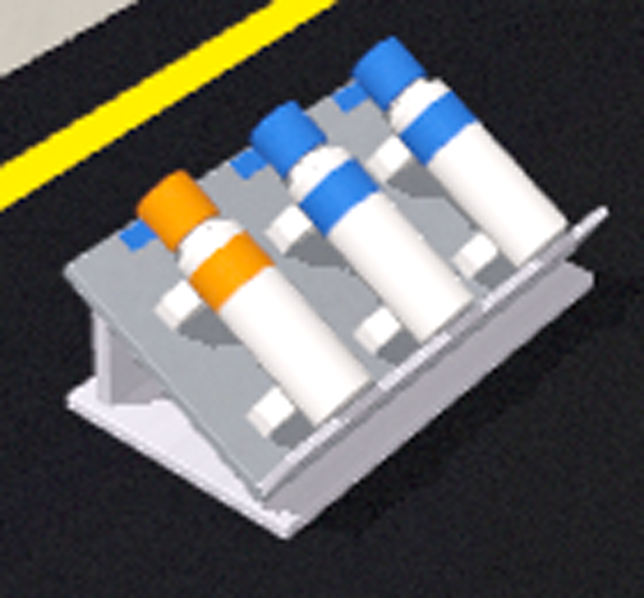

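```bash
python3 - <<'E'
from h import *
s=cv2.imread("pics/side0.png")
cv2.imwrite("pics/z4.png",cv2.resize(s[180:260,395:500],None,fx=6,fy=6,interpolation=cv2.INTER_CUBIC))
cv2.imwrite("pics/z5.png",cv2.resize(s[315:460,170:330],None,fx=4,fy=4,interpolation=cv2.INTER_CUBIC))
E
```

```text
(no output)
```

View pics/z4.png

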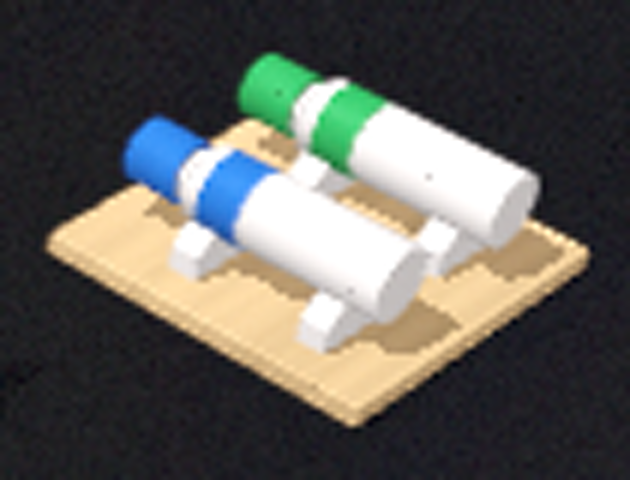

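View pics/z5.png

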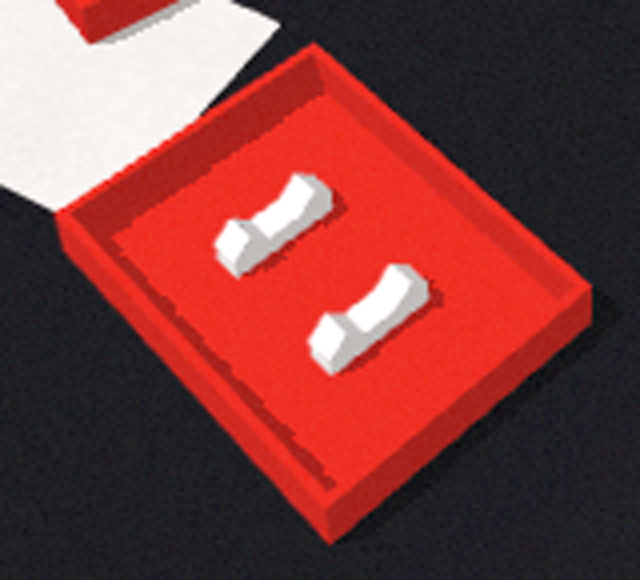

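```bash
cat > fit.py <<'E'
from h import *
from scipy.optimize import least_squares
from scipy.spatial.transform import Rotation as R
def pick(l,sc,off): return (np.array(l,float)+.5)/sc-.5+np.array(off)
def hullres(n,X,pts):
    h=cv2.convexHull((proj(n,X)).astype(np.float32))
    return [cv2.pointPolygonTest(h,(float(p[0]),float(p[1])),True) for p in pts]
th=np.linspace(0,2*np.pi,48)
def bottle(pos,Rm):
    L=[]
    for x,r in((-56,19),(49,19),(84,16),(65,16)):
        L.append(np.c_[np.full(48,x),r*np.cos(th),r*np.sin(th)])
    return np.vstack(L)@Rm.T+pos
def rot(yaw,pitch=0): return R.from_euler('ZY',[yaw,-pitch],degrees=True).as_matrix()
Z1=(2.96,(130,200));Z2=(6,(405,265));Z3=(4.6,(260,180));Z4=(6,(395,180));Z5=(4,(170,315))
rack_top=[pick(l,*Z1) for l in(
 [(509,51),(489,75),(529,75),(482,160),(528,160),(505,228)],
 [(616,52),(597,75),(636,75),(590,155),(636,160),(607,231)],
 [(723,58),(704,82),(742,82),(696,165),(741,165),(712,236)])]
rack_side=[pick(l,*Z3) for l in(
 [(137,208),(181,171),(218,213),(215,310),(300,412),(275,268),(370,375),(320,425)],
 [(253,135),(292,102),(328,140),(315,220),(400,325),(378,185),(470,295),(425,338)],
 [(355,75),(390,38),(428,75),(415,148),(510,258),(475,105),(568,222),(525,268)])]
st_top=[pick(l,*Z2) for l in(
 [(268,90),(225,130),(303,130),(200,245),(180,390),(296,240),(272,390),(222,435)],
 [(476,126),(434,165),(510,170),(408,270),(386,420),(503,280),(480,430),(430,474)])]
st_side=[pick(l,*Z4) for l in(
 [(155,116),(125,155),(205,145),(230,245),(320,293),(285,178),(380,225),(427,265),(395,320)],
 [(270,53),(239,95),(320,78),(345,172),(430,218),(400,108),(490,152),(540,188),(505,245)])]
use=('top','side')
def fit_b(z,pitch,tp,sp,x0,use=use):
    def f(v):
        X=bottle(np.array([v[0],v[1],z]),rot(v[2],pitch)); r=[]
        if 'top' in use:r+=hullres('top',X,tp)
        if 'side' in use:r+=hullres('side',X,sp)
        return r
    s=least_squares(f,x0,diff_step=1e-4,x_scale=[10,10,5]); return s.x,np.abs(s.fun).max()
if __name__=="__main__":
    for u in (('top','side'),('top',),('side',)):
        print(u)
        for i in range(3):
            x0=list(onz('top',rack_top[i].mean(0),90)[:2])+[0]
            print('rack',i,fit_b(82,30,rack_top[i],rack_side[i],x0,u))
        for i in range(2):
            x0=list(onz('top',st_top[i].mean(0),50)[:2])+[-8]
            print('stock',i,fit_b(43,0,st_top[i],st_side[i],x0,u))
    bc=pick([(137,52),(568,128),(515,537),(78,460)],*Z2); w=np.array([onz('top',p,12) for p in bc])[:,:2]
    print('board',w.mean(0),np.linalg.norm(np.diff(w,axis=0),axis=1),np.degrees(np.arctan2(*(w[0]-w[3])[::-1])),np.degrees(np.arctan2(*(w[1]-w[2])[::-1])))
    tt=pick([(60,142),(240,162),(205,402),(20,378)],*Z1); ts=pick([(315,43),(592,287),(592,322),(331,505+38),(62,240),(58,210)],*Z5)
    def f(v,u=('top','side')):
        c=np.array([[a,b,z] for a in(-100,100) for b in(-75,75) for z in(0,28)]); X=c@rot(v[2]).T+[v[0],v[1],0]; 
        return (hullres('top',X,tt) if 'top' in u else [])+(hullres('side',X,ts) if 'side' in u else [])
    x0=list(onz('top',tt.mean(0),28)[:2])+[-8]
    for u in (('top','side'),('top',),('side',)):
        s=least_squares(f,x0,args=(u,),diff_step=1e-4,x_scale=[10,10,5]); print('tray',s.x,np.round(s.fun,1))
    print('Vmid',onz('top',pick([(131.5,271.5)],*Z1)[0],22), onz('side',pick([(321,275)],*Z5)[0],20))
    b=[onz('top',pick([p],*Z1)[0],25) for p in((138,230),(125,313))]; print(b)
E
python3 fit.py
```

```text
('top', 'side')
rack 0 (array([595.66307326,  49.6893802 ,   0.        ]), np.float64(1.7925435817282969))
rack 1 (array([596.81440734, -37.07584733,   0.        ]), np.float64(1.7212057555479423))
rack 2 (array([ 5.93852322e+02, -1.23201064e+02, -1.02131829e-03]), np.float64(2.1317244023054696))
stock 0 (array([ 459.15492351, -305.27810067,   -8.40369596]), np.float64(1.979870409684408))
stock 1 (array([ 446.40359253, -389.7191242 ,   -9.06278772]), np.float64(1.6814720498089435))
('top',)
rack 0 (array([594.25869759,  47.93723666,   0.        ]), np.float64(0.9865792119260816))
rack 1 (array([595.190452 , -38.5896634,   0.       ]), np.float64(0.6674484488387595))
rack 2 (array([ 593.32280074, -123.93415786,    0.        ]), np.float64(1.109978202172452))
stock 0 (array([ 458.07441409, -306.36207787,   -8.41562355]), np.float64(0.8291106551885443))
stock 1 (array([ 445.57412672, -390.28773437,   -9.22453749]), np.float64(1.078542598119523))
('side',)
rack 0 (array([595.8312744 ,  51.51686214,   0.        ]), np.float64(1.153838993421479))
rack 1 (array([595.4616529, -33.8701315,   
[... 175 characters left out ...]
63184303,   -7.53058342]), np.float64(1.0341862460744806))
stock 1 (array([ 446.74302759, -387.48022811,   -7.33714119]), np.float64(0.9280047378036781))
board [ 462.14912952 -348.64383357] [182.46043094 170.83152602 181.84064614] -7.99157888659037 -8.19880868334457
tray [496.33908852 362.80140461  -5.73474671] [ 0.3 -1.1 -0.8 -0.4  0.5  0.5  0.  -0.2 -0.4  0.2]
tray [495.86621463 360.82153165  -5.421079  ] [-0.3 -0.7 -0.6 -0.2]
tray [496.0394813  363.99577508  -6.10818004] [ 0.1 -0.1 -0.1  0.2 -0.1  0.2]
Vmid [494.27787239 360.73800747  22.        ] [490.097819   369.69449257  20.        ]
[array([529.04780489, 356.85777607,  25.        ]), array([459.43504313, 363.06082818,  25.        ])]
```

```bash
python3 - <<'E'
from fit import *
def rackf(v,u):
    r=[]
    for i,o in enumerate((85,0,-85)):
        p=np.array([v[0],v[1],82])+rot(v[2]*10)@[0,o,0]
        X=bottle(p,rot(v[2]*10,30))
        if 'top' in u: r+=hullres('top',X,rack_top[i])
        if 'side' in u: r+=hullres('side',X,rack_side[i])
    return r
def stf(v,u):
    r=[]
    for i,o in enumerate((42.5,-42.5)):
        p=np.array([v[0],v[1],43])+rot(v[2]*10)@[0,o,0]
        X=bottle(p,rot(v[2]*10))
        if 'top' in u: r+=hullres('top',X,st_top[i])
        if 'side' in u: r+=hullres('side',X,st_side[i])
    return r
for n,f,x0 in(('rack',rackf,[595,-38,-.2]),('stock',stf,[455,-347,-.8])):
  for u in (('top','side'),('top',),('side',)):
    s=least_squares(f,x0,args=(u,),diff_step=1e-4,x_scale=[10,10,1]); 
    v=s.x; print(n,u,v*[1,1,10],np.abs(s.fun).max(),np.std(s.fun))
    if n=='rack' : print('  left bay',v[:2]+(rot(v[2]*10)@[0,85,0])[:2])
    else: print('  spare',v[:2]+(rot(v[2]*10)@[0,42.5,0])[:2])
E
```

```text
rack ('top', 'side') [594.89742305 -36.19205985  -1.17288169] 2.318466150088018 0.8178704701491338
  left bay [596.63730653  48.79013126]
rack ('top',) [ 5.94196237e+02 -3.79626452e+01 -3.56410060e-01] 1.0149969110525965 0.5634449907682068
  left bay [594.72497898  47.03571031]
rack ('side',) [594.14913033 -34.00643813  -1.25736619] 1.6694906716266193 0.6620464626911435
  left bay [596.0143209   50.97309508]
stock ('top', 'side') [ 452.77402857 -347.50465062   -8.695419  ] 2.086176027316252 0.6300476777723814
  spare [ 459.19925448 -305.49314657]
stock ('top',) [ 451.81572515 -348.3542906    -8.73340625] 1.2610182165353332 0.36167037912270417
  spare [ 458.26880339 -306.34705573]
stock ('side',) [ 453.08046579 -344.3058522    -8.22504006] 1.3035787629586615 0.41350984555784687
  spare [ 459.16057884 -302.24301557]
```

```bash
cat > go.py <<'E'
from h import *
from scipy.spatial.transform import Rotation as R
ORANGE=(np.array([595.5,48.5,82]),-0.6,30)
TRAY=(np.array([495.8,361.8,36]),-5.6,0)
SPARE=(np.array([458.9,-305.3,43]),-8.4,0)
def frame(yaw,pitch):
    B=R.from_euler('ZY',[yaw,-pitch],degrees=True).as_matrix()
    return B, np.c_[B[:,1],B[:,0],-B[:,2]]
def rel(t,off=0,sh=(0,0,0),pitch=None):
    """t=(mid,yaw,pitch): grasp point at mid + off along surface normal + sh in bottle axes"""
    m,yaw,p=t; p=p if pitch is None else pitch
    B,T=frame(yaw,p)
    Bo,_=frame(yaw,t[2])
    tcp=m+Bo@np.array([sh[0],sh[1],sh[2]+off])+T[:,2]*18.8
    return tcp,T
def show(*wps):
    s=monitor.state(); Rc=R.from_euler('xyz',s['ee_rot'],degrees=True).as_matrix()
    for tcp,T in wps:
        d=Rc.T@(tcp-s['ee_pos'])/10; w=R.from_matrix(Rc.T@T).as_rotvec(degrees=True)
        print('tcp',np.round(tcp,1),'xyz cm',np.round(d,2),'w',np.round(w,2))
    print('t',round(s['time_s'],2),'now',np.round(s['ee_pos'],1),np.round(s['ee_rot'],1),'q',np.round(s['qpos'],0),'F',np.round(s['force'],1),'g',round(s['gripper_width'],1))
E
python3 - <<'E'
from go import *
show((np.array([400,-200,260.]),rel(ORANGE,140,pitch=0)[1]),rel(ORANGE,140))
E
```

```text
tcp [ 400. -200.  260.] xyz cm [-23.89 -29.5   -4.6 ] w [ 1.0000e-02 -0.0000e+00 -1.5724e+02]
tcp [534.9  49.1 187. ] xyz cm [-41.87 -51.39   2.7 ] w [  -8.22   40.84 -152.43]
t 0.6 now [ 216.9 -532.5  214. ] [-180.    -0.   -67.8] q [-69.  18.  90.   0.  72.  -1.] F [ 0.1  0.2 -0.2] g 91.2
```

Emit:
{"fn": "apply_moves", "kwargs": {"plan": [{"fingers": 7,"x": -2.5,"y": -3,"z": -2,"wz": -8},{"fingers": 7,"x": -5,"y": -6,"z": -4.6,"wz": -16},{"fingers": 7,"x": -8,"y": -9.8,"z": -4.6,"wz": -24},{"fingers": 7,"x": -11,"y": -13.5,"z": -4.6,"wz": -32},{"fingers": 7,"x": -14,"y": -17.2,"z": -4.6,"wz": -40},{"fingers": 7,"x": -17,"y": -21,"z": -4.6,"wz": -48},{"fingers": 7,"x": -20,"y": -24.5,"z": -4.6,"wz": -56},{"fingers": 7,"x": -23.9,"y": -29.5,"z": -4.6,"wz": -64}]}}

```text
$.plan[0]: bad value
```

```bash
python3 - <<'E'
from go import *
show((np.array([400,-200,260.]),rel(ORANGE,140,pitch=0)[1]),rel(ORANGE,140))
E
```

```text
tcp [ 400. -200.  260.] xyz cm [-23.89 -29.5   -4.6 ] w [ 1.0000e-02 -0.0000e+00 -1.5724e+02]
tcp [534.9  49.1 187. ] xyz cm [-41.87 -51.39   2.7 ] w [  -8.22   40.84 -152.43]
t 0.6 now [ 216.9 -532.5  214. ] [-180.    -0.   -67.8] q [-69.  18.  90.   0.  72.  -1.] F [ 0.1  0.2 -0.2] g 91.2
```

All seven keys are needed in each row.

Emit:
{"fn": "apply_moves", "kwargs": {"plan": [{"fingers": 7,"x": -2.5,"y": -3,"z": -2,"wx": 0,"wy": 0,"wz": -8},{"fingers": 7,"x": -5,"y": -6,"z": -4.6,"wx": 0,"wy": 0,"wz": -16},{"fingers": 7,"x": -8,"y": -9.8,"z": -4.6,"wx": 0,"wy": 0,"wz": -24},{"fingers": 7,"x": -11,"y": -13.5,"z": -4.6,"wx": 0,"wy": 0,"wz": -32},{"fingers": 7,"x": -14,"y": -17.2,"z": -4.6,"wx": 0,"wy": 0,"wz": -40},{"fingers": 7,"x": -17,"y": -21,"z": -4.6,"wx": 0,"wy": 0,"wz": -48},{"fingers": 7,"x": -20,"y": -24.5,"z": -4.6,"wx": 0,"wy": 0,"wz": -56},{"fingers": 7,"x": -23.9,"y": -29.5,"z": -4.6,"wx": 0,"wy": 0,"wz": -64}]}}

```text
time_s: 1.4
ee_pos: [393.7, -209.9, 260.3]
ee_rot: [180.0, -0.0, -3.5]
force: [1.8, -0.1, 0.1]
gripper_width: 70.0
```

```bash
python3 - <<'E'
from go import *
show((np.array([400,-200,260.]),rel(ORANGE,140,pitch=0)[1]),(np.array([480,-80,260.]),rel(ORANGE,140,pitch=0)[1]),rel(ORANGE,140))
E
```

```text
tcp [ 400. -200.  260.] xyz cm [ 0.57 -1.03  0.03] w [ 7.000e-02 -0.000e+00 -9.295e+01]
tcp [480. -80. 260.] xyz cm [  7.81 -13.5    0.03] w [ 7.000e-02 -0.000e+00 -9.295e+01]
tcp [534.9  49.1 187. ] xyz cm [ 12.49 -26.73   7.33] w [-22.99  24.27 -90.61]
t 1.4 now [ 393.7 -209.9  260.3] [180.   -0.   -3.5] q [-30.   5. 100.  -0.  75. -26.] F [ 1.8 -0.1  0.1] g 70.0
```

Emit:
{"fn": "apply_moves", "kwargs": {"plan": [{"fingers": 7,"x": 1.5,"y": -3,"z": 0,"wx": 0,"wy": 0,"wz": -8},{"fingers": 7,"x": 3,"y": -6,"z": 0,"wx": 0,"wy": 0,"wz": -16},{"fingers": 7,"x": 4.5,"y": -9.5,"z": 0,"wx": 0,"wy": 0,"wz": -24},{"fingers": 7,"x": 6,"y": -13,"z": 0,"wx": 0,"wy": 0,"wz": -32},{"fingers": 7,"x": 7.5,"y": -16.5,"z": 0,"wx": 0,"wy": 0,"wz": -40},{"fingers": 7,"x": 9,"y": -20,"z": 0,"wx": 0,"wy": 0,"wz": -48},{"fingers": 7,"x": 10.5,"y": -23.5,"z": 0,"wx": 0,"wy": 0,"wz": -56},{"fingers": 7,"x": 12.5,"y": -26.7,"z": 0,"wx": 0,"wy": 0,"wz": -64}]}}

```text
time_s: 2.2
ee_pos: [535.1, 50.6, 260.5]
ee_rot: [179.9, 0.0, 60.8]
force: [0.1, -1.3, -0.4]
gripper_width: 69.9
```

```bash
python3 - <<'E'
from go import *
show(rel(ORANGE,140),rel(ORANGE,60),rel(ORANGE,0))
E
```

```text
tcp [534.9  49.1 187. ] xyz cm [-0.13  0.04  7.35] w [-29.3    7.5  -27.91]
tcp [574.9  48.7 117.7] xyz cm [ 1.78  3.55 14.29] w [-29.3    7.5  -27.91]
tcp [604.9  48.4  65.7] xyz cm [ 3.21  6.18 19.48] w [-29.3    7.5  -27.91]
t 2.2 now [535.1  50.6 260.5] [179.9   0.   60.8] q [  4.  13.  90.  -0.  77. -57.] F [ 0.1 -1.3 -0.4] g 69.9
```

Emit:
{"fn": "apply_moves", "kwargs": {"plan": [{"fingers": 7,"x": -0.1,"y": 0,"z": 1.5,"wx": -6,"wy": 1.5,"wz": -5.6},{"fingers": 7,"x": -0.1,"y": 0,"z": 3,"wx": -12,"wy": 3,"wz": -11.2},{"fingers": 7,"x": -0.1,"y": 0,"z": 4.5,"wx": -18,"wy": 4.5,"wz": -16.8},{"fingers": 7,"x": -0.1,"y": 0,"z": 6,"wx": -24,"wy": 6,"wz": -22.4},{"fingers": 7,"x": -0.1,"y": 0,"z": 7.3,"wx": -29.3,"wy": 7.5,"wz": -27.9},{"fingers": 7,"x": 0.6,"y": 1.3,"z": 9.9,"wx": -29.3,"wy": 7.5,"wz": -27.9},{"fingers": 7,"x": 0.6,"y": 1.3,"z": 9.9,"wx": -29.3,"wy": 7.5,"wz": -27.9}]}}

```text
time_s: 2.9
ee_pos: [547.6, 49.1, 158.5]
ee_rot: [150.3, 0.0, 89.4]
force: [0.4, -0.9, 0.2]
gripper_width: 70.0
```

```bash
python3 - <<'E'
from go import *
show(rel(ORANGE,110),rel(ORANGE,60),rel(ORANGE,0))
for n in("side","top"):
    im=cams.grab_frame(n); cv2.imwrite(f"pics/{n}1.png",im[:,:,::-1])
    im=im[:,:,::-1]
    c=im[120:320,220:420]; cv2.imwrite(f"pics/{n}1z.png",cv2.resize(c,None,fx=3,fy=3,interpolation=cv2.INTER_CUBIC))
    print(n,proj(n,monitor.state()['ee_pos']))
E
```

```text
tcp [549.9  49.  161. ] xyz cm [-0.01  0.32 -0.1 ] w [-0.35  0.05 -0.  ]
tcp [574.9  48.7 117.7] xyz cm [-0.    0.35  4.9 ] w [-0.35  0.05 -0.  ]
tcp [604.9  48.4  65.7] xyz cm [ 0.    0.39 10.9 ] w [-0.35  0.05 -0.  ]
t 2.9 now [547.6  49.1 158.5] [150.3   0.   89.4] q [  6.   7. 121.  -9.  23. -76.] F [ 0.4 -0.9  0.2] g 70.0
side [[336.44199066 228.56578061]]
top [[298.38808004 267.0784423 ]]
```

View pics/side1z.png

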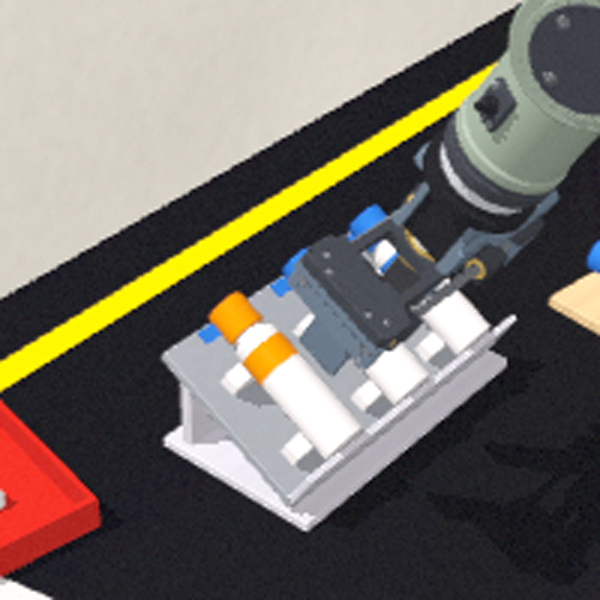

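View pics/top1z.png

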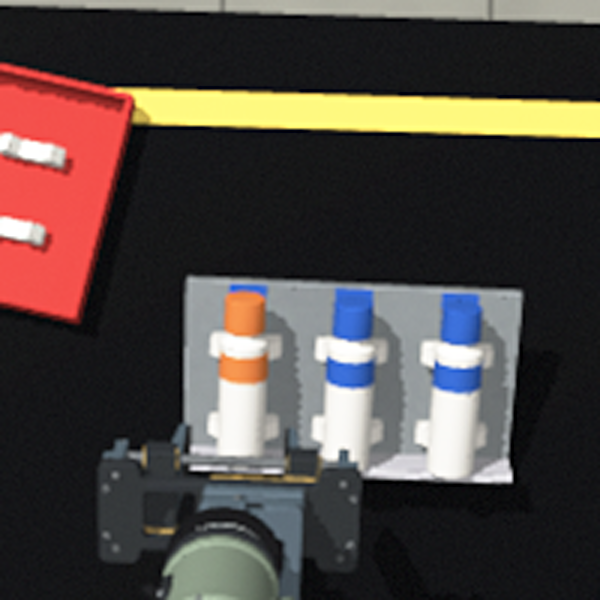

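Emit:
{"fn": "apply_moves", "kwargs": {"plan": [{"fingers": 7,"x": 0,"y": 0.2,"z": 2,"wx": -0.3,"wy": 0,"wz": 0},{"fingers": 7,"x": 0,"y": 0.35,"z": 4,"wx": -0.3,"wy": 0,"wz": 0},{"fingers": 7,"x": 0,"y": 0.35,"z": 4.9,"wx": -0.3,"wy": 0,"wz": 0},{"fingers": 7,"x": 0,"y": 0.35,"z": 4.9,"wx": -0.3,"wy": 0,"wz": 0}]}}

```text
time_s: 3.4
ee_pos: [578.1, 49.1, 121.3]
ee_rot: [149.7, 0.0, 89.4]
force: [0.2, -0.1, -0.2]
gripper_width: 69.8
```

```bash
python3 - <<'E'
from go import *
show(rel(ORANGE,60),rel(ORANGE,0))
E
```

```text
tcp [574.9  48.7 117.7] xyz cm [-0.04 -0.46  0.16] w [ 0.28  0.02 -0.02]
tcp [604.9  48.4  65.7] xyz cm [-0.04 -0.48  6.16] w [ 0.28  0.02 -0.02]
t 3.4 now [578.1  49.1 121.3] [149.7   0.   89.4] q [  6.  13. 121. -11.  16. -74.] F [ 0.2 -0.1 -0.2] g 69.8
```

```bash
python3 - <<'E'
from go import *
show(rel(ORANGE,40,pitch=22),rel(ORANGE,0,pitch=22))
E
```

```text
tcp [582.5  48.6  99.2] xyz cm [-0.04 -0.73  2.14] w [ 8.28  0.02 -0.02]
tcp [602.5  48.4  64.6] xyz cm [-0.04 -0.75  6.14] w [ 8.28  0.02 -0.02]
t 3.4 now [578.1  49.1 121.3] [149.7   0.   89.4] q [  6.  13. 121. -11.  16. -74.] F [ 0.2 -0.1 -0.2] g 69.8
```

Emit:
{"fn": "apply_moves", "kwargs": {"plan": [{"fingers": 7,"x": 0,"y": -0.7,"z": 1,"wx": 4,"wy": 0,"wz": 0},{"fingers": 7,"x": 0,"y": -0.7,"z": 2.1,"wx": 8.3,"wy": 0,"wz": 0},{"fingers": 7,"x": 0,"y": -0.7,"z": 2.1,"wx": 8.3,"wy": 0,"wz": 0},{"fingers": 7,"x": 0,"y": -0.75,"z": 3.5,"wx": 8.3,"wy": 0,"wz": 0},{"fingers": 7,"x": 0,"y": -0.75,"z": 5,"wx": 8.3,"wy": 0,"wz": 0},{"fingers": 7,"x": 0,"y": -0.75,"z": 6.1,"wx": 8.3,"wy": 0,"wz": 0},{"fingers": 7,"x": 0,"y": -0.75,"z": 6.1,"wx": 8.3,"wy": 0,"wz": 0},{"fingers": 7,"x": 0,"y": -0.75,"z": 6.1,"wx": 8.3,"wy": 0,"wz": 0}]}}

```text
time_s: 4.2
ee_pos: [601.9, 48.8, 64.1]
ee_rot: [158.1, 0.0, 89.4]
force: [-0.2, -0.2, 0.1]
gripper_width: 70.0
```

```bash
python3 - <<'E'
from go import *
show(rel(ORANGE,0,pitch=22))
for n in("side",):
    im=cams.grab_frame(n)
    im=im[:,:,::-1]
    c=im[120:320,220:420]; cv2.imwrite(f"pics/{n}2z.png",cv2.resize(c,None,fx=3,fy=3,interpolation=cv2.INTER_CUBIC))
E
```

```text
tcp [602.5  48.4  64.6] xyz cm [-0.04  0.08 -0.02] w [-0.1   0.03 -0.02]
t 4.2 now [601.9  48.8  64.1] [158.1   0.   89.4] q [  5.  21. 116.  -5.  22. -80.] F [-0.2 -0.2  0.1] g 70.0
```

View pics/side2z.png

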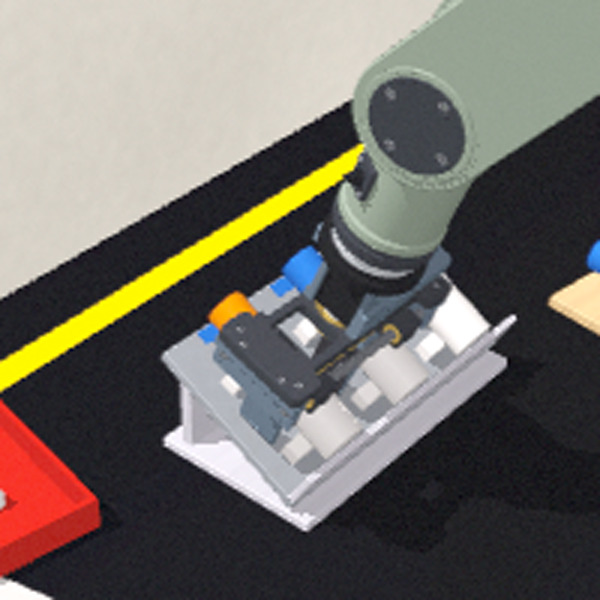

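The fingers straddle the orange bottle between its V-blocks, so I'm closing them.

Emit:
{"fn": "apply_moves", "kwargs": {"newtons": 25, "plan": [{"fingers": 3.4,"x": 0,"y": 0,"z": 0,"wx": 0,"wy": 0,"wz": 0},{"fingers": 3.4,"x": 0,"y": 0,"z": 0,"wx": 0,"wy": 0,"wz": 0},{"fingers": 3.4,"x": 0,"y": 0,"z": 0,"wx": 0,"wy": 0,"wz": 0},{"fingers": 3.4,"x": 0,"y": 0,"z": 0,"wx": 0,"wy": 0,"wz": 0},{"fingers": 3.4,"x": 0,"y": 0,"z": 0,"wx": 0,"wy": 0,"wz": 0},{"fingers": 3.4,"x": 0,"y": 0,"z": 0,"wx": 0,"wy": 0,"wz": 0}]}}

```text
time_s: 4.85
ee_pos: [602.1, 48.9, 64.8]
ee_rot: [158.0, 0.0, 89.4]
force: [-0.1, 0.5, 2.0]
gripper_width: 37.1
```

```bash
python3 - <<'E'
from go import *
show(rel(ORANGE,0,pitch=22),rel(ORANGE,60,pitch=22),rel(ORANGE,140,pitch=22))
E
```

```text
tcp [602.5  48.4  64.6] xyz cm [-0.05  0.03  0.04] w [-0.03  0.02 -0.03]
tcp [572.5  48.7 116.5] xyz cm [-0.05 -0.81 -5.9 ] w [-0.03  0.02 -0.03]
tcp [532.5  49.2 185.8] xyz cm [ -0.05  -1.93 -13.82] w [-0.03  0.02 -0.03]
t 4.85 now [602.1  48.9  64.8] [158.    0.   89.4] q [  5.  21. 116.  -5.  22. -80.] F [-0.1  0.5  2. ] g 37.1
```

Emit:
{"fn": "apply_moves", "kwargs": {"plan": [{"fingers": 3.4,"x": 0,"y": -0.1,"z": -1,"wx": 0,"wy": 0,"wz": 0},{"fingers": 3.4,"x": 0,"y": -0.3,"z": -2.5,"wx": 0,"wy": 0,"wz": 0},{"fingers": 3.4,"x": 0,"y": -0.6,"z": -4.5,"wx": 0,"wy": 0,"wz": 0},{"fingers": 3.4,"x": 0,"y": -0.9,"z": -6.8,"wx": 0,"wy": 0,"wz": 0},{"fingers": 3.4,"x": 0,"y": -1.2,"z": -9,"wx": 0,"wy": 0,"wz": 0},{"fingers": 3.4,"x": 0,"y": -1.5,"z": -11.5,"wx": 0,"wy": 0,"wz": 0},{"fingers": 3.4,"x": 0,"y": -1.9,"z": -13.8,"wx": 0,"wy": 0,"wz": 0}]}}

```text
time_s: 5.55
ee_pos: [531.6, 49.7, 187.5]
ee_rot: [158.0, -0.0, 89.4]
force: [0.7, 0.5, -1.3]
gripper_width: 37.6
```

```bash
python3 - <<'E'
from go import *
# bottle pitch relative to tool: bottle 30 when tool 22 -> to level bottle tool pitch -8
show(rel(TRAY,180,pitch=-8),rel(TRAY,0,pitch=-8))
for n in("side","top"):
    im=cams.grab_frame(n)
    im=im[:,:,::-1]
    c=im[120:320,220:420]; cv2.imwrite(f"pics/{n}3z.png",cv2.resize(c,None,fx=3,fy=3,interpolation=cv2.INTER_CUBIC))
E
```

```text
tcp [493.2 362.1 197.4] xyz cm [31.2  -3.51 -2.48] w [29.99 -0.61  4.99]
tcp [493.2 362.1  17.4] xyz cm [ 31.2  -10.26  14.21] w [29.99 -0.61  4.99]
t 5.55 now [531.6  49.7 187.5] [158.   -0.   89.4] q [  6.   6. 114.  -4.  38. -81.] F [ 0.7  0.5 -1.3] g 37.6
```

View pics/side3z.png

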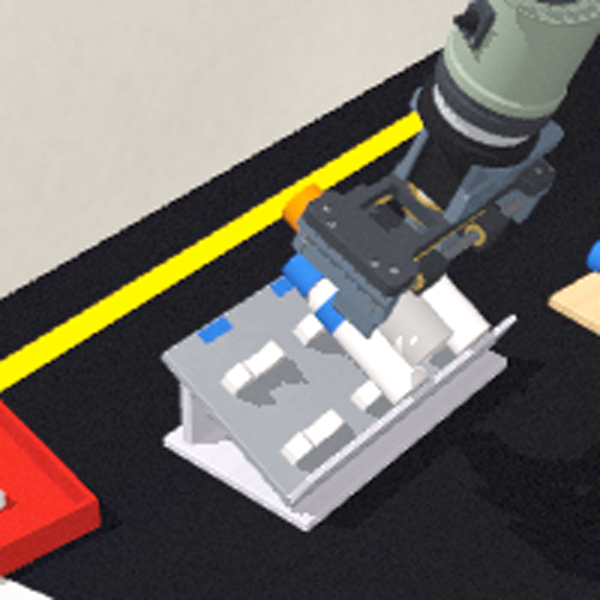

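View pics/top3z.png

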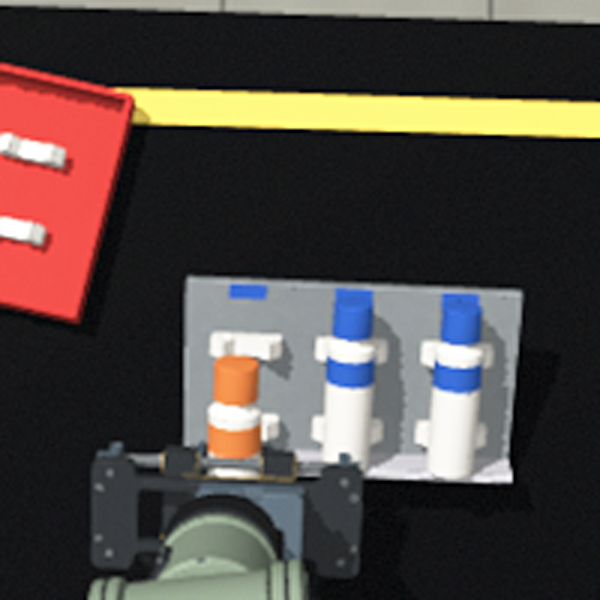

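Emit:
{"fn": "apply_moves", "kwargs": {"plan": [{"fingers": 3.4,"x": 2.5,"y": -0.4,"z": -0.6,"wx": 4,"wy": 0,"wz": 0.5},{"fingers": 3.4,"x": 6.5,"y": -1,"z": -1.5,"wx": 8,"wy": 0,"wz": 1},{"fingers": 3.4,"x": 11,"y": -1.6,"z": -2.5,"wx": 12,"wy": 0,"wz": 2},{"fingers": 3.4,"x": 15.5,"y": -2.2,"z": -2.5,"wx": 16,"wy": 0,"wz": 2.6},{"fingers": 3.4,"x": 20,"y": -2.7,"z": -2.5,"wx": 20,"wy": 0,"wz": 3.3},{"fingers": 3.4,"x": 24.5,"y": -3.2,"z": -2.5,"wx": 24,"wy": 0,"wz": 4},{"fingers": 3.4,"x": 28.5,"y": -3.5,"z": -2.5,"wx": 28,"wy": -0.5,"wz": 4.7},{"fingers": 3.4,"x": 31.2,"y": -3.5,"z": -2.5,"wx": 30,"wy": -0.6,"wz": 5}]}}

```text
time_s: 6.45
ee_pos: [494.4, 365.1, 197.7]
ee_rot: [-172.1, -0.1, 84.5]
force: [0.5, -1.1, -2.0]
gripper_width: 37.6
```

```bash
python3 - <<'E'
from go import *
show(rel(TRAY,100,pitch=-8),rel(TRAY,0,pitch=-8))
E
```

```text
tcp [493.2 362.1 117.4] xyz cm [-0.32  1.01  7.96] w [ 0.13 -0.04  0.07]
tcp [493.2 362.1  17.4] xyz cm [-0.33  2.38 17.87] w [ 0.13 -0.04  0.07]
t 6.45 now [494.4 365.1 197.7] [-1.721e+02 -1.000e-01  8.450e+01] q [ 33.  26.  81.   5.  80. -53.] F [ 0.5 -1.1 -2. ] g 37.6
```

Emit:
{"fn": "apply_moves", "kwargs": {"plan": [{"fingers": 3.4,"x": -0.1,"y": 0.3,"z": 2.5,"wx": 0,"wy": 0,"wz": 0},{"fingers": 3.4,"x": -0.3,"y": 0.7,"z": 5.5,"wx": 0,"wy": 0,"wz": 0},{"fingers": 3.4,"x": -0.3,"y": 1.2,"z": 9,"wx": 0,"wy": 0,"wz": 0},{"fingers": 3.4,"x": -0.3,"y": 1.5,"z": 12,"wx": 0,"wy": 0,"wz": 0},{"fingers": 3.4,"x": -0.3,"y": 1.8,"z": 14,"wx": 0,"wy": 0,"wz": 0},{"fingers": 3.4,"x": -0.3,"y": 1.8,"z": 14,"wx": 0,"wy": 0,"wz": 0},{"fingers": 3.4,"x": -0.3,"y": 1.8,"z": 14,"wx": 0,"wy": 0,"wz": 0}]}}

```text
time_s: 7.15
ee_pos: [493.0, 362.5, 56.2]
ee_rot: [-172.1, -0.0, 84.5]
force: [0.4, 0.5, -0.4]
gripper_width: 37.1
```

```bash
python3 - <<'E'
from go import *
show(rel(TRAY,0,pitch=-8))
for n,r in(("side",(300,460,150,350)),("top",(220,350,90,260))):
    im=cams.grab_frame(n)
    im=im[:,:,::-1]
    c=im[r[0]:r[1],r[2]:r[3]]; cv2.imwrite(f"pics/{n}4z.png",cv2.resize(c,None,fx=3.7,fy=3.7,interpolation=cv2.INTER_CUBIC))
E
```

```text
tcp [493.2 362.1  17.4] xyz cm [-0.04  0.55  3.84] w [ 0.12 -0.03  0.07]
t 7.15 now [493.  362.5  56.2] [-172.1   -0.    84.5] q [ 33.  32.  92.   6.  62. -55.] F [ 0.4  0.5 -0.4] g 37.1
```

View pics/side4z.png

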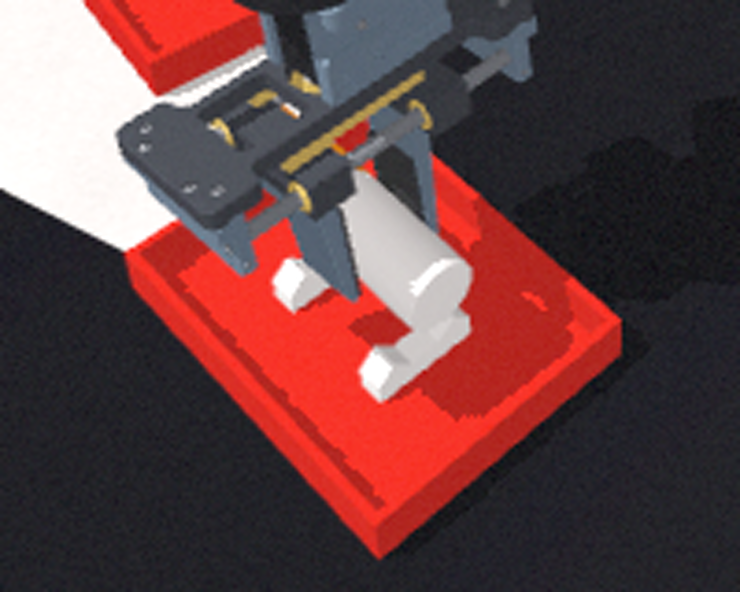

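View pics/top4z.png

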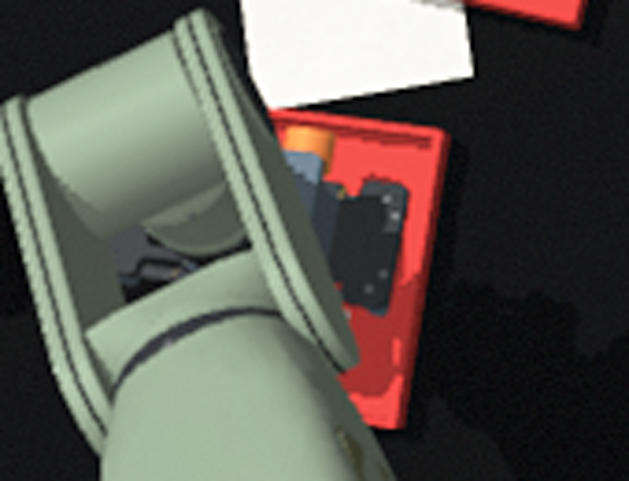

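Aligned over the cradle. I'll lower slowly.

Emit:
{"fn": "apply_moves", "kwargs": {"plan": [{"fingers": 3.4,"x": 0,"y": 0.2,"z": 1.5,"wx": 0,"wy": 0,"wz": 0},{"fingers": 3.4,"x": 0,"y": 0.4,"z": 2.7,"wx": 0,"wy": 0,"wz": 0},{"fingers": 3.4,"x": 0,"y": 0.5,"z": 3.3,"wx": 0,"wy": 0,"wz": 0},{"fingers": 3.4,"x": 0,"y": 0.5,"z": 3.6,"wx": 0,"wy": 0,"wz": 0},{"fingers": 3.4,"x": 0,"y": 0.5,"z": 3.7,"wx": 0,"wy": 0,"wz": 0},{"fingers": 3.4,"x": 0,"y": 0.5,"z": 3.8,"wx": 0,"wy": 0,"wz": 0},{"fingers": 3.4,"x": 0,"y": 0.5,"z": 3.8,"wx": 0,"wy": 0,"wz": 0}]}}

```text
time_s: 7.95
ee_pos: [493.8, 363.2, 19.7]
ee_rot: [-172.3, -0.2, 84.5]
force: [0.2, 0.4, -1.5]
gripper_width: 37.8
```

```bash
python3 - <<'E'
from go import *
show(rel(TRAY,0,pitch=-8))
for n,r in(("side",(300,460,150,350)),):
    im=cams.grab_frame(n)
    im=im[:,:,::-1]
    c=im[r[0]:r[1],r[2]:r[3]]; cv2.imwrite(f"pics/{n}5z.png",cv2.resize(c,None,fx=3.7,fy=3.7,interpolation=cv2.INTER_CUBIC))
E
```

```text
tcp [493.2 362.1  17.4] xyz cm [-0.12 -0.02  0.23] w [ 0.28 -0.16  0.09]
t 7.95 now [493.8 363.2  19.7] [-172.3   -0.2   84.5] q [ 33.  34.  94.   6.  58. -55.] F [ 0.2  0.4 -1.5] g 37.8
```

View pics/side5z.png

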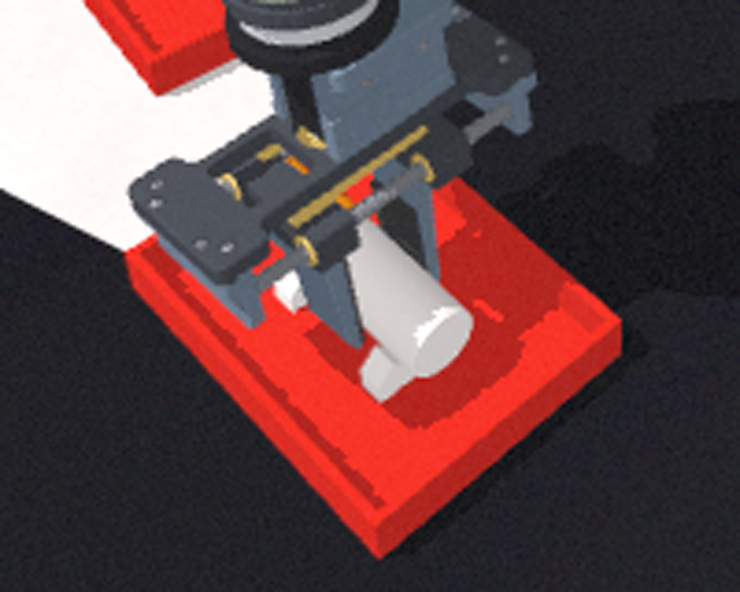

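Emit:
{"fn": "apply_moves", "kwargs": {"plan": [{"fingers": 3.4,"x": -0.1,"y": 0,"z": 0.1,"wx": 0,"wy": 0,"wz": 0},{"fingers": 3.4,"x": -0.1,"y": 0,"z": 0.2,"wx": 0,"wy": 0,"wz": 0},{"fingers": 3.4,"x": -0.1,"y": 0,"z": 0.25,"wx": 0,"wy": 0,"wz": 0},{"fingers": 3.4,"x": -0.1,"y": 0,"z": 0.25,"wx": 0,"wy": 0,"wz": 0}]}}

```text
time_s: 8.4
ee_pos: [494.1, 363.2, 18.9]
ee_rot: [-172.4, -0.3, 84.4]
force: [0.2, 1.0, 6.1]
gripper_width: 37.6
```

Contact at about 6–8 N and self-centred. Releasing.

Emit:
{"fn": "apply_moves", "kwargs": {"plan": [{"fingers": 3.9,"x": 0,"y": 0,"z": 0,"wx": 0,"wy": 0,"wz": 0},{"fingers": 4.2,"x": 0,"y": 0,"z": 0,"wx": 0,"wy": 0,"wz": 0},{"fingers": 5,"x": 0,"y": 0,"z": 0,"wx": 0,"wy": 0,"wz": 0},{"fingers": 6.5,"x": 0,"y": 0,"z": 0,"wx": 0,"wy": 0,"wz": 0},{"fingers": 6.5,"x": 0,"y": 0,"z": 0,"wx": 0,"wy": 0,"wz": 0},{"fingers": 6.5,"x": 0,"y": 0,"z": 0,"wx": 0,"wy": 0,"wz": 0}]}}

```text
time_s: 9.0
ee_pos: [494.0, 363.1, 18.7]
ee_rot: [-172.4, -0.3, 84.4]
force: [-0.1, -0.2, -0.2]
gripper_width: 65.2
```

```bash
python3 - <<'E'
from go import *
show()
for n,r in(("side",(300,460,150,350)),):
    im=cams.grab_frame(n)
    im=im[:,:,::-1]
    c=im[r[0]:r[1],r[2]:r[3]]; cv2.imwrite(f"pics/{n}6z.png",cv2.resize(c,None,fx=3.7,fy=3.7,interpolation=cv2.INTER_CUBIC))
E
```

```text
t 9.0 now [494.  363.1  18.7] [-172.4   -0.3   84.4] q [ 33.  34.  94.   6.  58. -55.] F [-0.1 -0.2 -0.2] g 65.2
```

View pics/side6z.png

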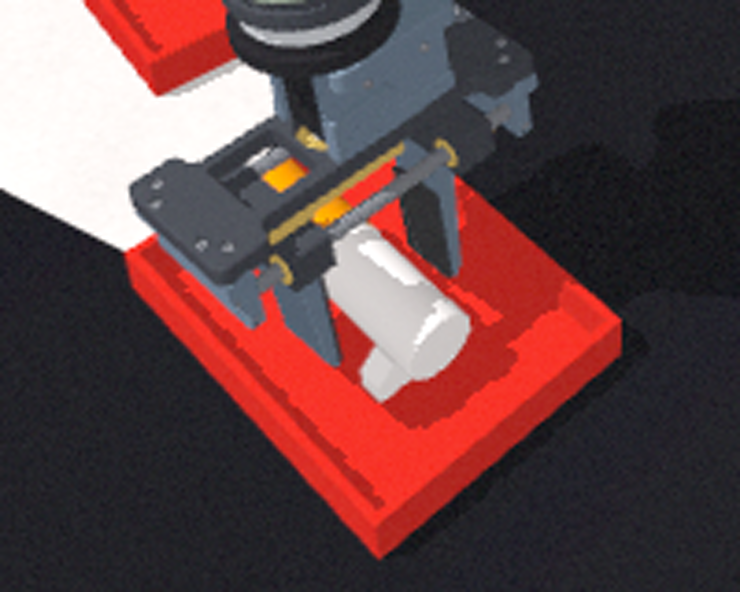

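Emit:
{"fn": "apply_moves", "kwargs": {"plan": [{"fingers": 6.5,"x": 0,"y": 0,"z": -2,"wx": 0,"wy": 0,"wz": 0},{"fingers": 6.5,"x": 0,"y": 0,"z": -5,"wx": 0,"wy": 0,"wz": 0},{"fingers": 7,"x": 0,"y": 0,"z": -9,"wx": 0,"wy": 0,"wz": 0},{"fingers": 7,"x": 0,"y": 0,"z": -13,"wx": 0,"wy": 0,"wz": 0},{"fingers": 7,"x": 0,"y": 0,"z": -17,"wx": 0,"wy": 0,"wz": 0},{"fingers": 7,"x": 0,"y": 0,"z": -21,"wx": 0,"wy": 0,"wz": 0},{"fingers": 7,"x": -4,"y": 0,"z": -23,"wx": 0,"wy": 0,"wz": 0},{"fingers": 7,"x": -9,"y": 0,"z": -23,"wx": 0,"wy": 0,"wz": 0}]}}

```text
time_s: 9.85
ee_pos: [517.4, 270.4, 249.5]
ee_rot: [-172.8, -0.5, 84.6]
force: [0.8, -0.7, -0.5]
gripper_width: 70.3
```

```bash
python3 - <<'E'
from go import *
show(rel(SPARE,180,pitch=-8))
for n in("side","top"):
    im=cams.grab_frame(n); cv2.imwrite(f"pics/{n}7.png",im[:,:,::-1])
E
```

```text
tcp [ 456.3 -304.9  204.4] xyz cm [-57.89  -0.16   4.03] w [ 0.75 -0.13  3.04]
t 9.85 now [517.4 270.4 249.5] [-172.8   -0.5   84.6] q [ 24.  21.  80.   4.  84. -61.] F [ 0.8 -0.7 -0.5] g 70.3
```

View pics/side7.png

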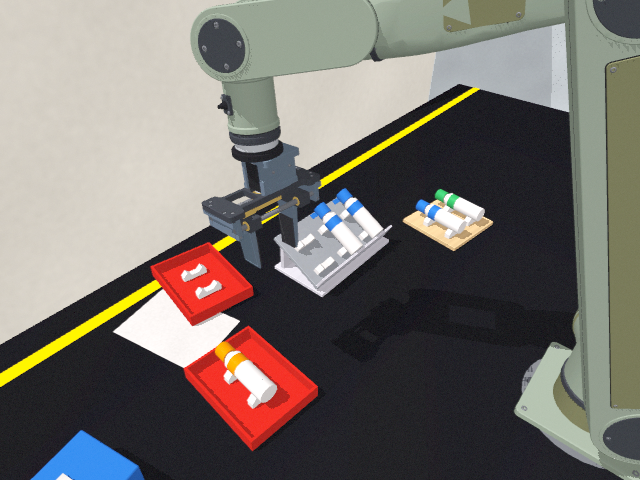

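The orange bottle lies seated in the near tray at (247,375). Crossing to the spare.

Emit:
{"fn": "apply_moves", "kwargs": {"plan": [{"fingers": 7,"x": -4,"y": 0,"z": 0,"wx": 0,"wy": 0,"wz": 0},{"fingers": 7,"x": -9,"y": 0,"z": 0,"wx": 0,"wy": 0,"wz": 0},{"fingers": 7,"x": -14,"y": 0,"z": 0,"wx": 0,"wy": 0,"wz": 1},{"fingers": 7,"x": -19,"y": 0,"z": 0,"wx": 0,"wy": 0,"wz": 1},{"fingers": 7,"x": -24,"y": 0,"z": 0,"wx": 0,"wy": 0,"wz": 2},{"fingers": 7,"x": -29,"y": 0,"z": 0,"wx": 0,"wy": 0,"wz": 2},{"fingers": 7,"x": -34,"y": 0,"z": 0,"wx": 0,"wy": 0,"wz": 3},{"fingers": 7,"x": -39,"y": 0,"z": 0,"wx": 0,"wy": 0,"wz": 3}]}}

```text
time_s: 10.75
ee_pos: [475.6, -124.7, 246.3]
ee_rot: [-172.4, 0.2, 81.2]
force: [0.5, 0.2, -0.1]
gripper_width: 70.1
```

```bash
sed -i 's/458.9,-305.3,43/459.2,-305.5,43/' go.py; python3 - <<'E'
from go import *
show(rel(SPARE,100,pitch=-8),rel(SPARE,0,pitch=-8))
E
```

```text
tcp [ 456.6 -305.1  124.4] xyz cm [-18.08   2.48  12.03] w [ 0.44  0.15 -0.39]
tcp [ 456.6 -305.1   24.4] xyz cm [-18.05   3.8   21.95] w [ 0.44  0.15 -0.39]
t 10.75 now [ 475.6 -124.7  246.3] [-172.4    0.2   81.2] q [-15.  14.  92.  -1.  82. -96.] F [ 0.5  0.2 -0.1] g 70.1
```

Emit:
{"fn": "apply_moves", "kwargs": {"plan": [{"fingers": 7,"x": -5,"y": 0.5,"z": 1,"wx": 0.4,"wy": 0,"wz": -0.4},{"fingers": 7,"x": -10,"y": 1,"z": 2,"wx": 0.4,"wy": 0,"wz": -0.4},{"fingers": 7,"x": -14.5,"y": 1.5,"z": 4,"wx": 0.4,"wy": 0,"wz": -0.4},{"fingers": 7,"x": -18.1,"y": 2,"z": 7,"wx": 0.4,"wy": 0.1,"wz": -0.4},{"fingers": 7,"x": -18.1,"y": 2.5,"z": 11,"wx": 0.4,"wy": 0.1,"wz": -0.4},{"fingers": 7,"x": -18.1,"y": 2.9,"z": 15,"wx": 0.4,"wy": 0.1,"wz": -0.4},{"fingers": 7,"x": -18.1,"y": 2.9,"z": 15,"wx": 0.4,"wy": 0.1,"wz": -0.4},{"fingers": 7,"x": -18.1,"y": 2.9,"z": 15,"wx": 0.4,"wy": 0.1,"wz": -0.4}]}}

```text
time_s: 11.55
ee_pos: [457.3, -305.3, 94.6]
ee_rot: [-172.0, 0.0, 81.6]
force: [0.5, 0.1, -0.5]
gripper_width: 69.9
```

```bash
python3 - <<'E'
from go import *
show(rel(SPARE,0,pitch=-8))
for n,r in(("side",(150,290,380,540)),("top",(230,370,380,540))):
    im=cams.grab_frame(n)
    im=im[:,:,::-1]
    c=im[r[0]:r[1],r[2]:r[3]]; cv2.imwrite(f"pics/{n}8z.png",cv2.resize(c,None,fx=4,fy=4,interpolation=cv2.INTER_CUBIC))
E
```

```text
tcp [ 456.6 -305.1   24.4] xyz cm [0.01 0.91 6.96] w [-0.    0.03  0.03]
t 11.55 now [ 457.3 -305.3   94.6] [-172.     0.    81.6] q [ -33.   26.   97.   -4.   65. -113.] F [ 0.5  0.1 -0.5] g 69.9
```

View pics/side8z.png

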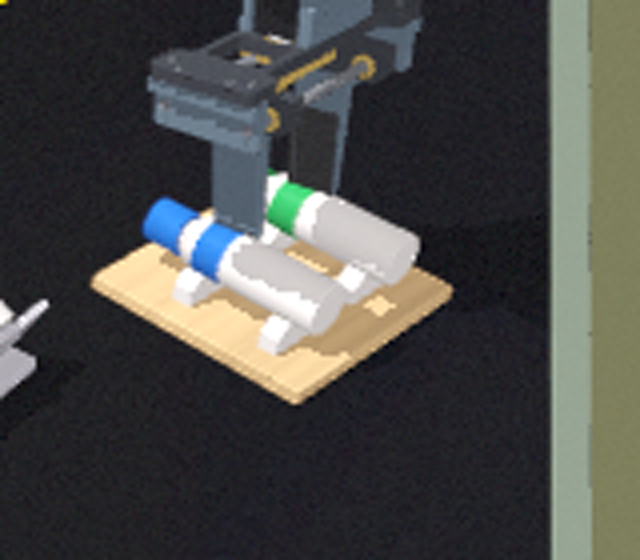

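View pics/top8z.png

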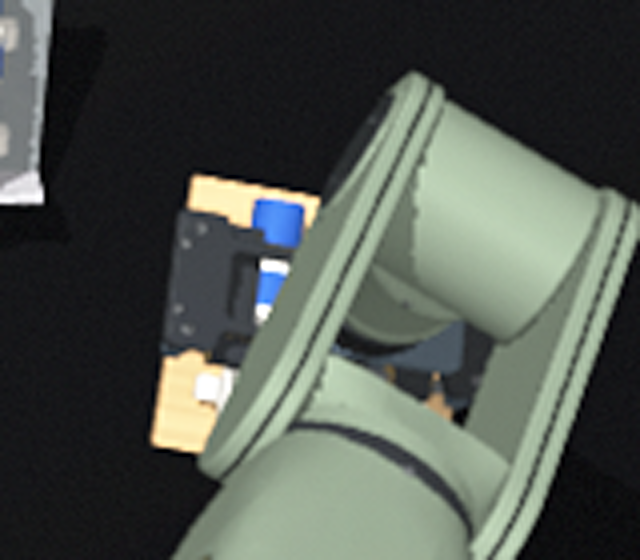

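Emit:
{"fn": "apply_moves", "kwargs": {"plan": [{"fingers": 7,"x": 0,"y": 0.2,"z": 2,"wx": 0,"wy": 0,"wz": 0},{"fingers": 7,"x": 0,"y": 0.6,"z": 4.5,"wx": 0,"wy": 0,"wz": 0},{"fingers": 7,"x": 0,"y": 0.8,"z": 6,"wx": 0,"wy": 0,"wz": 0},{"fingers": 7,"x": 0,"y": 0.9,"z": 6.95,"wx": 0,"wy": 0,"wz": 0},{"fingers": 7,"x": 0,"y": 0.9,"z": 6.95,"wx": 0,"wy": 0,"wz": 0},{"fingers": 7,"x": 0,"y": 0.9,"z": 6.95,"wx": 0,"wy": 0,"wz": 0}]}}

```text
time_s: 12.25
ee_pos: [459.1, -306.6, 27.8]
ee_rot: [-172.4, 0.2, 81.7]
force: [-0.4, -1.3, 0.6]
gripper_width: 70.1
```

```bash
python3 - <<'E'
from go import *
show(rel(SPARE,0,pitch=-8))
for n,r in(("side",(150,290,380,540)),):
    im=cams.grab_frame(n)
    im=im[:,:,::-1]
    c=im[r[0]:r[1],r[2]:r[3]]; cv2.imwrite(f"pics/{n}9z.png",cv2.resize(c,None,fx=4,fy=4,interpolation=cv2.INTER_CUBIC))
E
```

```text
tcp [ 456.6 -305.1   24.4] xyz cm [ 0.11 -0.22  0.38] w [0.4  0.22 0.04]
t 12.25 now [ 459.1 -306.6   27.8] [-172.4    0.2   81.7] q [ -33.   30.  101.   -4.   56. -112.] F [-0.4 -1.3  0.6] g 70.1
```

View pics/side9z.png

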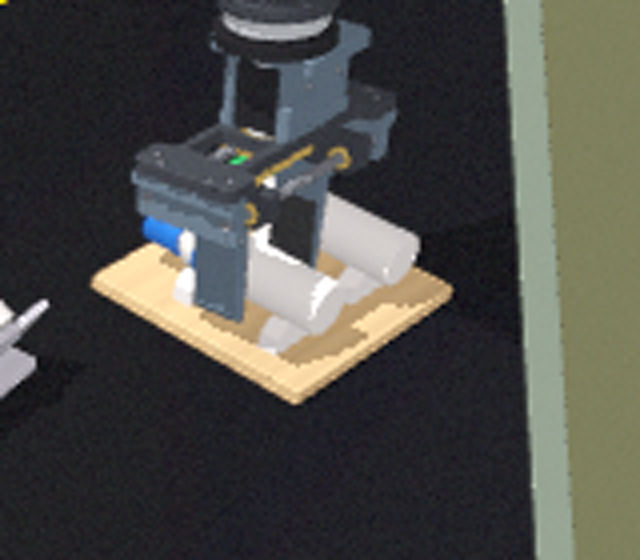

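Emit:
{"fn": "apply_moves", "kwargs": {"plan": [{"fingers": 7,"x": 0.1,"y": -0.2,"z": 0.3,"wx": 0.4,"wy": 0.2,"wz": 0},{"fingers": 7,"x": 0.1,"y": -0.2,"z": 0.3,"wx": 0.4,"wy": 0.2,"wz": 0},{"fingers": 7,"x": 0.1,"y": -0.2,"z": 0.3,"wx": 0.4,"wy": 0.2,"wz": 0}]}}

```text
time_s: 12.6
ee_pos: [457.1, -305.4, 25.5]
ee_rot: [-172.0, 0.0, 81.6]
force: [-0.0, 0.2, 0.6]
gripper_width: 70.1
```

```bash
python3 - <<'E'
from go import *
show(rel(SPARE,0,pitch=-8))
E
```

```text
tcp [ 456.6 -305.1   24.4] xyz cm [ 0.02 -0.03  0.12] w [0.04 0.04 0.03]
t 12.6 now [ 457.1 -305.4   25.5] [-172.     0.    81.6] q [ -33.   30.  101.   -4.   56. -112.] F [-0.   0.2  0.6] g 70.1
```

Good. Closing.

Emit:
{"fn": "apply_moves", "kwargs": {"newtons": 25, "plan": [{"fingers": 3.4,"x": 0,"y": 0,"z": 0.1,"wx": 0,"wy": 0,"wz": 0},{"fingers": 3.4,"x": 0,"y": 0,"z": 0.1,"wx": 0,"wy": 0,"wz": 0},{"fingers": 3.4,"x": 0,"y": 0,"z": 0.1,"wx": 0,"wy": 0,"wz": 0},{"fingers": 3.4,"x": 0,"y": 0,"z": 0.1,"wx": 0,"wy": 0,"wz": 0},{"fingers": 3.4,"x": 0,"y": 0,"z": 0.1,"wx": 0,"wy": 0,"wz": 0},{"fingers": 3.4,"x": 0,"y": 0,"z": 0.1,"wx": 0,"wy": 0,"wz": 0}]}}

```text
time_s: 13.2
ee_pos: [456.9, -305.0, 24.5]
ee_rot: [-172.0, -0.0, 81.6]
force: [-0.0, 2.4, 0.9]
gripper_width: 37.8
```

```bash
python3 - <<'E'
from go import *
show(rel(SPARE,0,pitch=-8),rel(SPARE,200,pitch=-8))
E
```

```text
tcp [ 456.6 -305.1   24.4] xyz cm [-0.01 -0.03  0.02] w [ 0.02 -0.    0.01]
tcp [ 456.6 -305.1  224.4] xyz cm [-1.000e-02 -2.800e+00 -1.979e+01] w [ 0.02 -0.    0.01]
t 13.2 now [ 456.9 -305.    24.5] [-172.    -0.    81.6] q [ -33.   30.  102.   -4.   56. -112.] F [-0.   2.4  0.9] g 37.8
```

Emit:
{"fn": "apply_moves", "kwargs": {"plan": [{"fingers": 3.4,"x": 0,"y": -0.1,"z": -1,"wx": 0,"wy": 0,"wz": 0},{"fingers": 3.4,"x": 0,"y": -0.4,"z": -3,"wx": 0,"wy": 0,"wz": 0},{"fingers": 3.4,"x": 0,"y": -0.8,"z": -6,"wx": 0,"wy": 0,"wz": 0},{"fingers": 3.4,"x": 0,"y": -1.3,"z": -9.5,"wx": 0,"wy": 0,"wz": 0},{"fingers": 3.4,"x": 0,"y": -1.8,"z": -13,"wx": 0,"wy": 0,"wz": 0},{"fingers": 3.4,"x": 0,"y": -2.3,"z": -16.5,"wx": 0,"wy": 0,"wz": 0},{"fingers": 3.4,"x": 0,"y": -2.8,"z": -19.8,"wx": 0,"wy": 0,"wz": 0}]}}

```text
time_s: 13.9
ee_pos: [456.4, -305.1, 226.7]
ee_rot: [-172.1, 0.0, 81.6]
force: [0.7, -0.5, -1.3]
gripper_width: 37.5
```

```bash
cat >> go.py <<'E'
BAY=(np.array([596.0,48.8,82]),-0.7,30)
E
python3 - <<'E'
from go import *
show(rel(BAY,150,pitch=10),rel(BAY,150,pitch=22))
for n in("side","top"):
    im=cams.grab_frame(n); cv2.imwrite(f"pics/{n}10.png",im[:,:,::-1])
E
```

```text
tcp [524.3  49.7 193.4] xyz cm [36.09  1.98  3.06] w [-17.9    0.19  -7.71]
tcp [528.   49.6 194.5] xyz cm [36.14  2.34  2.9 ] w [-29.89   1.    -7.7 ]
t 13.9 now [ 456.4 -305.1  226.7] [-172.1    0.    81.6] q [ -33.   19.   87.   -3.   81. -114.] F [ 0.7 -0.5 -1.3] g 37.5
```

View pics/side10.png

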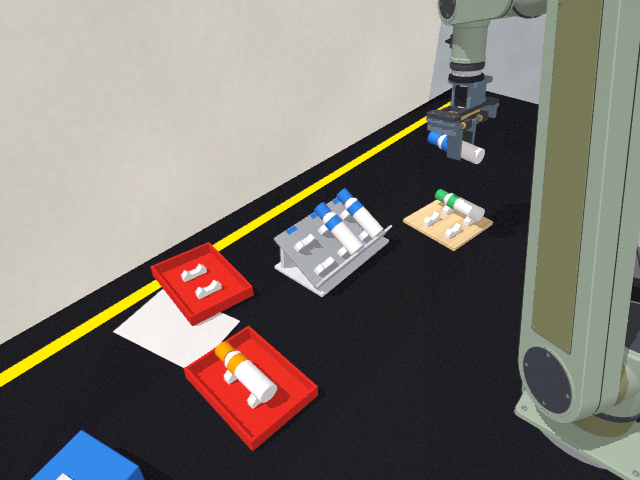

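View pics/top10.png

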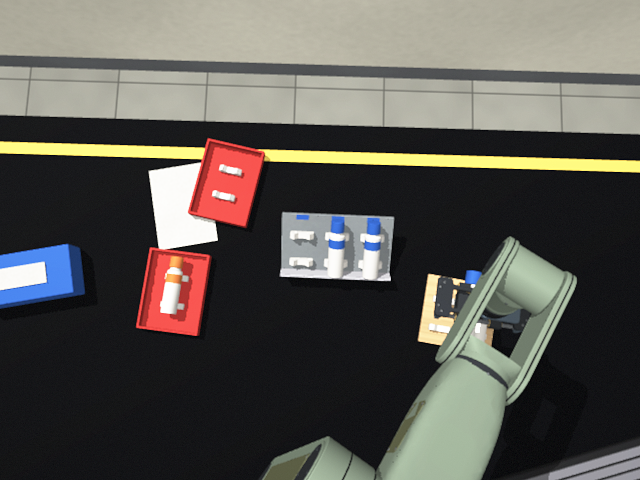

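```bash
python3 - <<'E'
from go import *
for n in("side","top"):
    im=cv2.imread(f"pics/{n}10.png")
    r=(190,310,255,405)if n=="side" else (195,300,265,405)
    k=5.3
    z=cv2.resize(im[r[0]:r[1],r[2]:r[3]],None,fx=k,fy=k,interpolation=cv2.INTER_CUBIC)
    B,_=frame(BAY[1],30)
    for s in(-35,35):
        for a in (-7,7):
            X=BAY[0]+(B@np.array([[s+a,y,h] for y,h in((-22,-31),(-22,-9),(22,-9),(22,-31))]).T).T
            q=((proj(n,X)-[r[2],r[0]]+.5)*k-.5).astype(int)
            cv2.polylines(z,[q],False,(0,0,255) if a<0 else (0,160,0),1)
    # lip: at x=-56-2.5
    X=BAY[0]+(B@np.array([[-58.5,y,h] for y,h in((40,5),(-210,5))]).T).T
    q=((proj(n,X)-[r[2],r[0]]+.5)*k-.5).astype(int); cv2.polylines(z,[q],False,(255,0,255),1)
    cv2.imwrite(f"pics/{n}10o.png",z); print(z.shape)
E
```

```text
(636, 795, 3)
(556, 742, 3)
```

View pics/side10o.png

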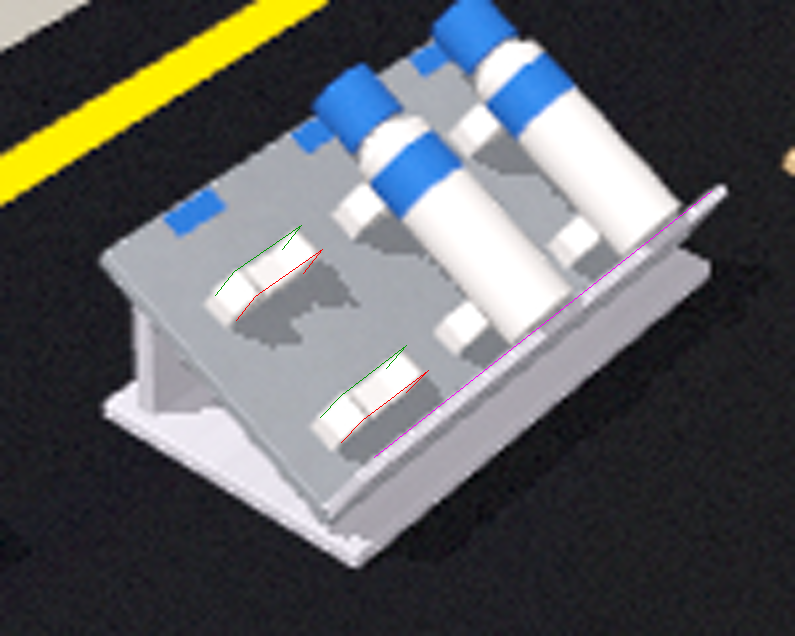

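View pics/top10o.png

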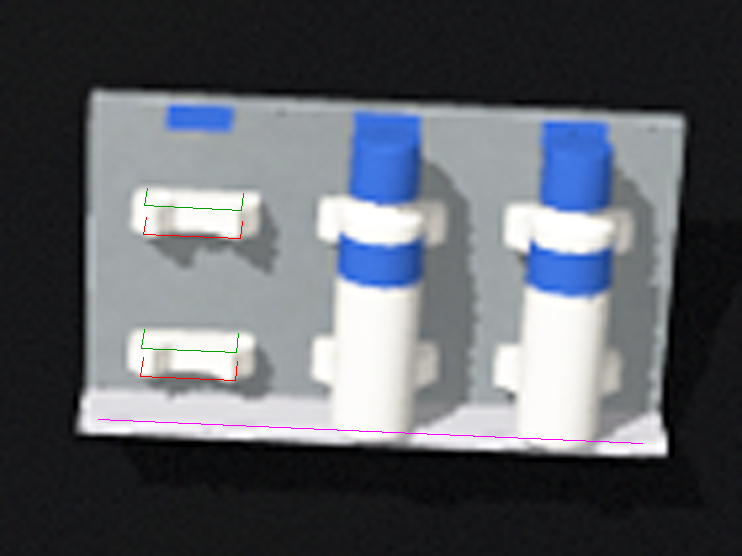

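Emit:
{"fn": "apply_moves", "kwargs": {"plan": [{"fingers": 3.4,"x": 3,"y": 0,"z": 0,"wx": -2,"wy": 0,"wz": -1},{"fingers": 3.4,"x": 7.5,"y": 0.4,"z": 0,"wx": -5,"wy": 0,"wz": -2},{"fingers": 3.4,"x": 12,"y": 0.8,"z": 0,"wx": -8,"wy": 0,"wz": -3},{"fingers": 3.4,"x": 16.5,"y": 1.1,"z": 0,"wx": -12,"wy": 0.2,"wz": -4},{"fingers": 3.4,"x": 21,"y": 1.4,"z": 0,"wx": -16,"wy": 0.4,"wz": -5},{"fingers": 3.4,"x": 25.5,"y": 1.7,"z": 0,"wx": -20,"wy": 0.6,"wz": -6},{"fingers": 3.4,"x": 30,"y": 2,"z": 0,"wx": -24,"wy": 0.8,"wz": -7},{"fingers": 3.4,"x": 34,"y": 2.3,"z": 0,"wx": -28,"wy": 1,"wz": -7.7}]}}

```text
time_s: 14.8
ee_pos: [529.8, 28.2, 224.6]
ee_rot: [159.3, 0.2, 89.4]
force: [0.9, -0.2, -2.0]
gripper_width: 37.5
```

```bash
python3 - <<'E'
from go import *
show(rel(BAY,110,(3,0,0),pitch=22),rel(BAY,50,(3,0,0),pitch=22))
E
```

```text
tcp [550.6  49.4 161.3] xyz cm [ 2.16 -0.31  6.64] w [-1.34  0.13  0.12]
tcp [580.6  49.  109.4] xyz cm [ 2.17  0.67 12.56] w [-1.34  0.13  0.12]
t 14.8 now [529.8  28.2 224.6] [159.3   0.2  89.4] q [  3.   4. 110.  -2.  46. -86.] F [ 0.9 -0.2 -2. ] g 37.5
```

Emit:
{"fn": "apply_moves", "kwargs": {"plan": [{"fingers": 3.4,"x": 1.2,"y": -0.1,"z": 1.5,"wx": -0.7,"wy": 0,"wz": 0.1},{"fingers": 3.4,"x": 2.2,"y": -0.2,"z": 3.5,"wx": -1.3,"wy": 0.1,"wz": 0.1},{"fingers": 3.4,"x": 2.2,"y": -0.3,"z": 6.6,"wx": -1.3,"wy": 0.1,"wz": 0.1},{"fingers": 3.4,"x": 2.2,"y": 0,"z": 9,"wx": -1.3,"wy": 0.1,"wz": 0.1},{"fingers": 3.4,"x": 2.2,"y": 0.5,"z": 11.5,"wx": -1.3,"wy": 0.1,"wz": 0.1},{"fingers": 3.4,"x": 2.2,"y": 0.7,"z": 12.6,"wx": -1.3,"wy": 0.1,"wz": 0.1},{"fingers": 3.4,"x": 2.2,"y": 0.7,"z": 12.6,"wx": -1.3,"wy": 0.1,"wz": 0.1},{"fingers": 3.4,"x": 2.2,"y": 0.7,"z": 12.6,"wx": -1.3,"wy": 0.1,"wz": 0.1}]}}

```text
time_s: 15.6
ee_pos: [580.8, 49.1, 109.3]
ee_rot: [158.1, 0.0, 89.3]
force: [0.7, 0.3, -1.2]
gripper_width: 37.8
```

```bash
python3 - <<'E'
from go import *
show(rel(BAY,15,(3,0,0),pitch=22),rel(BAY,0,(3,0,0),pitch=22))
for n,r in(("side",(150,320,240,440)),("top",(170,300,240,420))):
    im=cams.grab_frame(n)
    im=im[:,:,::-1]
    c=im[r[0]:r[1],r[2]:r[3]]; cv2.imwrite(f"pics/{n}11z.png",cv2.resize(c,None,fx=3.5,fy=3.5,interpolation=cv2.INTER_CUBIC))
E
```

```text
tcp [598.1  48.8  79.1] xyz cm [-0.01  0.48  3.45] w [-0.07  0.04  0.02]
tcp [605.6  48.7  66.1] xyz cm [-0.01  0.69  4.94] w [-0.07  0.04  0.02]
t 15.6 now [580.8  49.1 109.3] [158.1   0.   89.3] q [  5.  15. 115.  -5.  28. -81.] F [ 0.7  0.3 -1.2] g 37.8
```

View pics/side11z.png

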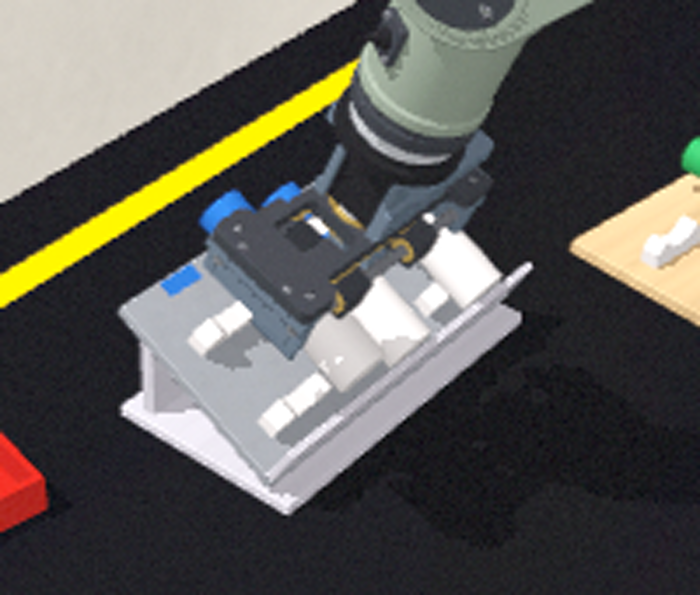

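View pics/top11z.png

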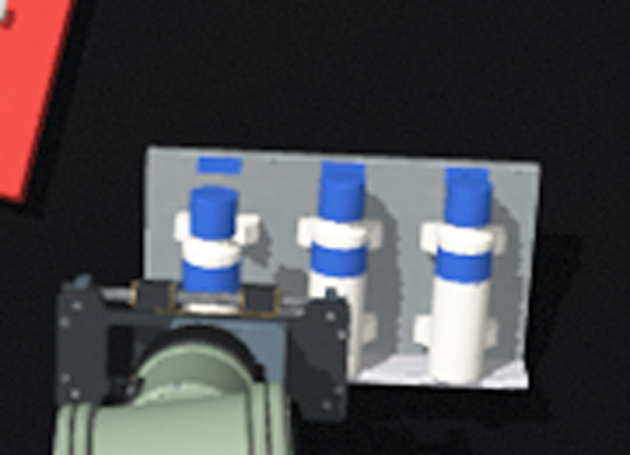

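Spare held over the bay, aligned with its neighbours. Lowering.

Emit:
{"fn": "apply_moves", "kwargs": {"plan": [{"fingers": 3.4,"x": 0,"y": 0.2,"z": 1.5,"wx": 0,"wy": 0,"wz": 0},{"fingers": 3.4,"x": 0,"y": 0.4,"z": 2.8,"wx": 0,"wy": 0,"wz": 0},{"fingers": 3.4,"x": 0,"y": 0.5,"z": 3.6,"wx": 0,"wy": 0,"wz": 0},{"fingers": 3.4,"x": 0,"y": 0.6,"z": 4.2,"wx": 0,"wy": 0,"wz": 0},{"fingers": 3.4,"x": 0,"y": 0.65,"z": 4.5,"wx": 0,"wy": 0,"wz": 0},{"fingers": 3.4,"x": 0,"y": 0.65,"z": 4.7,"wx": 0,"wy": 0,"wz": 0},{"fingers": 3.4,"x": 0,"y": 0.65,"z": 4.7,"wx": 0,"wy": 0,"wz": 0}]}}

```text
time_s: 16.4
ee_pos: [604.8, 48.9, 68.9]
ee_rot: [158.0, 0.0, 89.3]
force: [0.1, 0.4, -1.2]
gripper_width: 37.8
```

```bash
python3 - <<'E'
from go import *
show(rel(BAY,0,(3,0,0),pitch=22))
for n,r in(("side",(150,320,240,440)),("top",(170,300,240,420))):
    im=cams.grab_frame(n)
    im=im[:,:,::-1]
    c=im[r[0]:r[1],r[2]:r[3]]; cv2.imwrite(f"pics/{n}12z.png",cv2.resize(c,None,fx=3.5,fy=3.5,interpolation=cv2.INTER_CUBIC))
E
```

```text
tcp [605.6  48.7  66.1] xyz cm [-0.02 -0.03  0.3 ] w [0.03 0.03 0.01]
t 16.4 now [604.8  48.9  68.9] [158.    0.   89.3] q [  5.  20. 115.  -5.  23. -80.] F [ 0.1  0.4 -1.2] g 37.8
```

View pics/side12z.png

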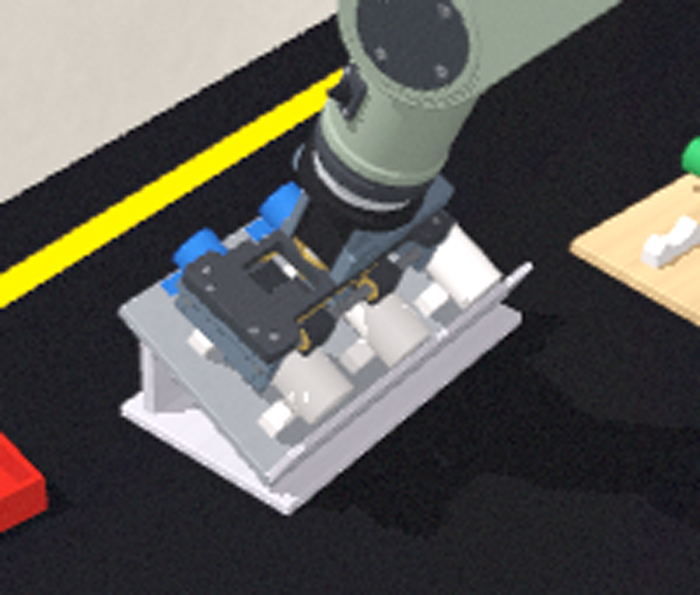

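View pics/top12z.png

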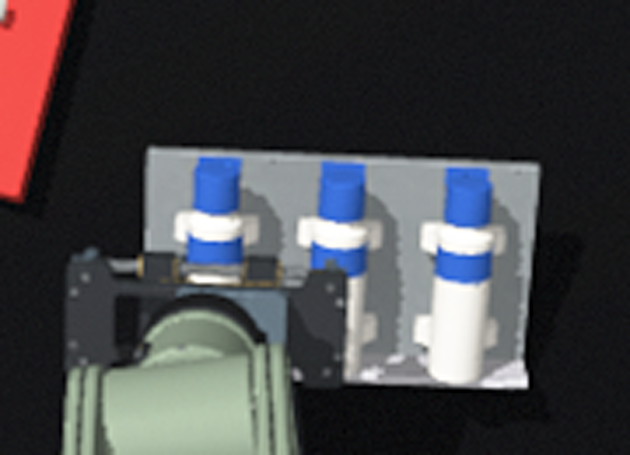

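Emit:
{"fn": "apply_moves", "kwargs": {"plan": [{"fingers": 3.4,"x": 0,"y": 0,"z": 0.15,"wx": 0,"wy": 0,"wz": 0},{"fingers": 3.4,"x": 0,"y": 0,"z": 0.25,"wx": 0,"wy": 0,"wz": 0},{"fingers": 3.4,"x": 0,"y": 0,"z": 0.3,"wx": 0,"wy": 0,"wz": 0},{"fingers": 3.4,"x": 0,"y": 0,"z": 0.3,"wx": 0,"wy": 0,"wz": 0}]}}

```text
time_s: 16.9
ee_pos: [606.0, 48.9, 66.6]
ee_rot: [157.9, 0.0, 89.3]
force: [-0.2, -0.4, -2.1]
gripper_width: 37.5
```

Emit:
{"fn": "apply_moves", "kwargs": {"plan": [{"fingers": 3.4,"x": 0,"y": -0.05,"z": 0.1,"wx": 0,"wy": 0,"wz": 0},{"fingers": 3.4,"x": 0,"y": -0.05,"z": 0.15,"wx": 0,"wy": 0,"wz": 0},{"fingers": 3.4,"x": 0,"y": -0.05,"z": 0.15,"wx": 0,"wy": 0,"wz": 0}]}}

```text
time_s: 17.2
ee_pos: [606.1, 48.9, 65.4]
ee_rot: [157.9, 0.0, 89.3]
force: [-1.4, -0.4, 3.8]
gripper_width: 37.2
```

Emit:
{"fn": "apply_moves", "kwargs": {"plan": [{"fingers": 3.4,"x": 0,"y": -0.02,"z": 0.1,"wx": 0,"wy": 0,"wz": 0},{"fingers": 3.4,"x": 0,"y": -0.02,"z": 0.1,"wx": 0,"wy": 0,"wz": 0}]}}

```text
time_s: 17.4
ee_pos: [606.2, 49.0, 65.3]
ee_rot: [157.9, 0.0, 89.3]
force: [-6.1, 1.0, 8.0]
gripper_width: 37.7
```

Seated (stiff contact along the slope normal, about 10 N). Releasing gently.

Emit:
{"fn": "apply_moves", "kwargs": {"plan": [{"fingers": 3.8,"x": 0,"y": 0,"z": 0,"wx": 0,"wy": 0,"wz": 0},{"fingers": 4,"x": 0,"y": 0,"z": 0,"wx": 0,"wy": 0,"wz": 0},{"fingers": 4.5,"x": 0,"y": 0,"z": 0,"wx": 0,"wy": 0,"wz": 0},{"fingers": 5.5,"x": 0,"y": 0,"z": 0,"wx": 0,"wy": 0,"wz": 0},{"fingers": 6.5,"x": 0,"y": 0,"z": 0,"wx": 0,"wy": 0,"wz": 0},{"fingers": 6.5,"x": 0,"y": 0,"z": 0,"wx": 0,"wy": 0,"wz": 0}]}}

```text
time_s: 18.0
ee_pos: [606.2, 48.9, 65.3]
ee_rot: [157.9, 0.0, 89.3]
force: [-0.1, 0.1, 0.1]
gripper_width: 64.2
```

```bash
python3 - <<'E'
from go import *
show(rel(BAY,60,(3,0,0),pitch=22),rel(BAY,140,(3,0,0),pitch=22))
for n,r in(("side",(150,320,240,440)),("top",(170,300,240,420))):
    im=cams.grab_frame(n)
    im=im[:,:,::-1]
    c=im[r[0]:r[1],r[2]:r[3]]; cv2.imwrite(f"pics/{n}13z.png",cv2.resize(c,None,fx=3.5,fy=3.5,interpolation=cv2.INTER_CUBIC))
E
```

```text
tcp [575.6  49.  118. ] xyz cm [-0.03 -0.85 -6.04] w [0.13 0.02 0.01]
tcp [535.6  49.5 187.3] xyz cm [ -0.03  -1.94 -13.97] w [0.13 0.02 0.01]
t 18.0 now [606.2  48.9  65.3] [157.9   0.   89.3] q [  5.  21. 115.  -5.  22. -80.] F [-0.1  0.1  0.1] g 64.2
```

View pics/side13z.png

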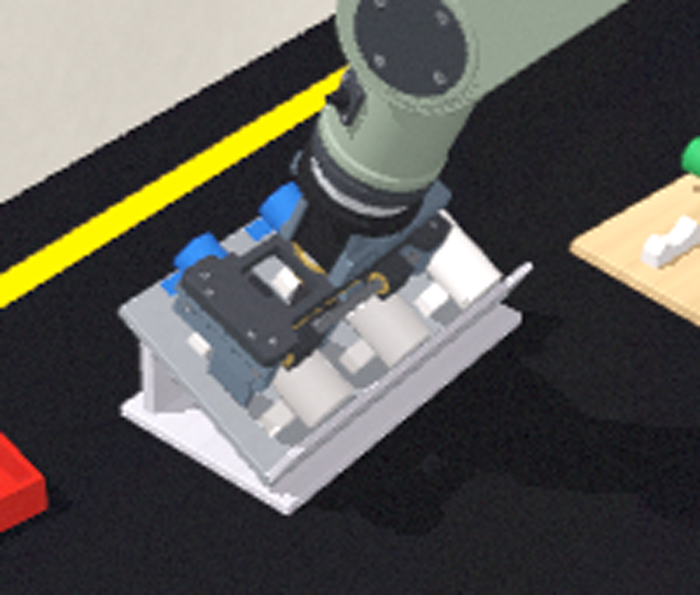

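The spare rests in the cradle with the fingers open. Retracting.

Emit:
{"fn": "apply_moves", "kwargs": {"plan": [{"fingers": 6.5,"x": 0,"y": -0.1,"z": -1,"wx": 0,"wy": 0,"wz": 0},{"fingers": 6.5,"x": 0,"y": -0.4,"z": -3,"wx": 0,"wy": 0,"wz": 0},{"fingers": 6.5,"x": 0,"y": -0.9,"z": -6,"wx": 0,"wy": 0,"wz": 0},{"fingers": 6.5,"x": 0,"y": -1.4,"z": -10,"wx": 0,"wy": 0,"wz": 0},{"fingers": 6.5,"x": 0,"y": -2,"z": -14,"wx": 0,"wy": 0,"wz": 0},{"fingers": 6.5,"x": 0,"y": -5,"z": -17,"wx": 0,"wy": 0,"wz": 0},{"fingers": 6.5,"x": 0,"y": -9,"z": -19,"wx": 0,"wy": 0,"wz": 0},{"fingers": 6.5,"x": 0,"y": -13,"z": -20,"wx": 0,"wy": 0,"wz": 0}]}}

```text
time_s: 18.9
ee_pos: [409.4, 51.4, 203.6]
ee_rot: [157.6, -0.0, 89.3]
force: [0.5, 0.1, 0.4]
gripper_width: 64.8
```

```bash
python3 - <<'E'
from go import *
show()
for n in("side","top"):
    im=cams.grab_frame(n)[:,:,::-1]; cv2.imwrite(f"pics/{n}14.png",im)
    r=(180,310,260,400) if n=="side" else (200,360,130,400); k=4.6 if n=="side" else 2.96
    cv2.imwrite(f"pics/{n}14z.png",cv2.resize(im[r[0]:r[1],r[2]:r[3]],None,fx=k,fy=k,interpolation=cv2.INTER_CUBIC))
E
```

```text
t 18.9 now [409.4  51.4 203.6] [157.6  -0.   89.3] q [  8.  -7. 124.  -5.  41. -78.] F [0.5 0.1 0.4] g 64.8
```

View pics/side14z.png

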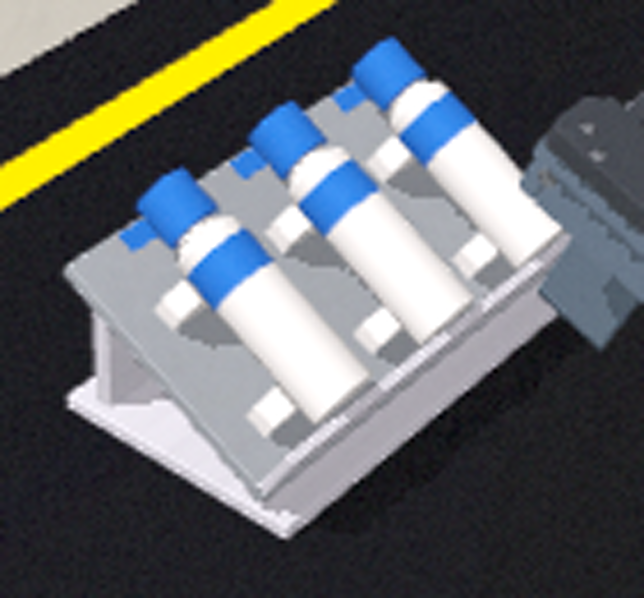

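View pics/top14z.png

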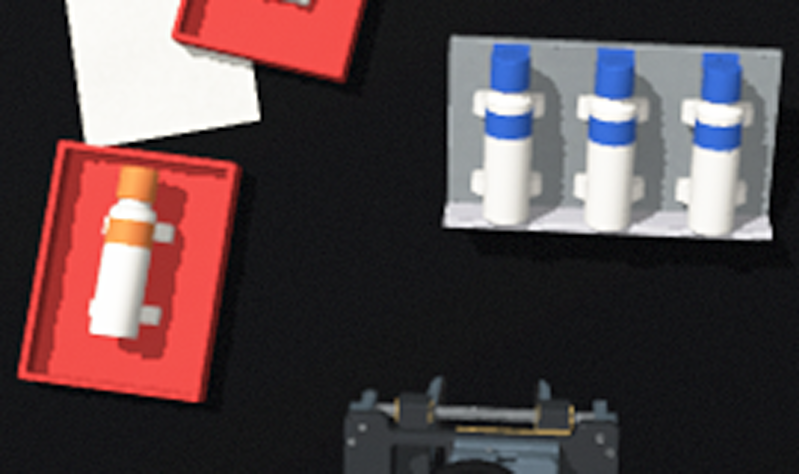

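View pics/side14.png

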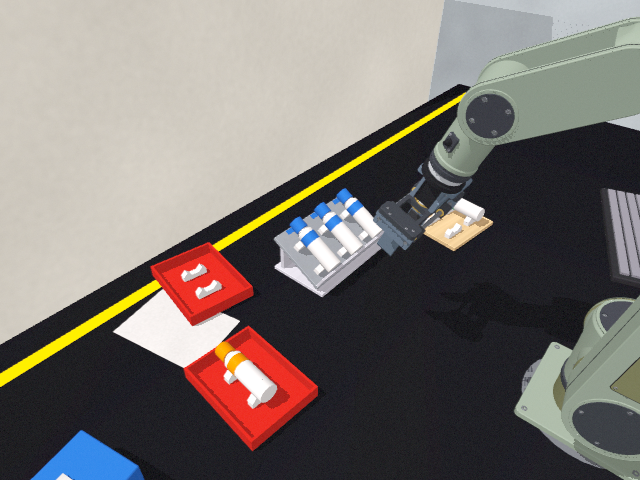

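```bash
python3 - <<'E'
from h import *
def cen(f,lo,hi):
    h=cv2.cvtColor(cv2.imread(f),cv2.COLOR_BGR2HSV); k,_,st,c=cv2.connectedComponentsWithStats(cv2.inRange(h,lo,hi)); return [tuple(np.round(c[i],1)) for i in range(1,k) if 60<st[i,4]<400]
for f in("top0","top14"):
    print(f,cen(f"pics/{f}.png",(105,150,80),(125,255,255)),cen(f"pics/{f}.png",(50,120,50),(80,255,255)),cen(f"pics/{f}.png",(8,150,100),(20,255,255)))
print(monitor.state()['force'])
print(env.job_done())
E
```

```text
top0 [(np.float64(337.5), np.float64(224.4)), (np.float64(373.5), np.float64(225.8)), (np.float64(336.4), np.float64(244.2)), (np.float64(371.8), np.float64(245.6)), (np.float64(448.6), np.float64(285.2)), (np.float64(446.2), np.float64(301.5))] [(np.float64(482.8), np.float64(291.6)), (np.float64(480.6), np.float64(307.9))] [(np.float64(301.4), np.float64(224.3)), (np.float64(300.9), np.float64(242.7))]
top14 [(np.float64(301.8), np.float64(222.4)), (np.float64(337.3), np.float64(224.5)), (np.float64(373.2), np.float64(226.0)), (np.float64(300.9), np.float64(242.1)), (np.float64(336.0), np.float64(244.3)), (np.float64(371.9), np.float64(245.8))] [(np.float64(483.0), np.float64(291.6)), (np.float64(480.8), np.float64(307.9))] [(np.float64(176.0), np.float64(261.6)), (np.float64(173.4), np.float64(278.2))]
[-0.73342288  0.05504593  0.01460628]
the job is handed in; nothing more can be done
None
```

The job is handed in at about 19 s; handing in reports no verdict. The orange-capped bottle now lies in the cradle of the near red tray. The spare blue-capped bottle lies in the left rack bay it left, cap uphill.

**Spare:** in the last pictures it covers the same pixels as the orange bottle did. Its band is 0.6 px (about 1.5 mm) further uphill, because I set it down 3 mm uphill to clear the lip. Going down, it met firm contact along the slope at about 10 N before I opened the fingers.

**Orange bottle:** it lies seated in its cradle and in line with it.

**Other three bottles:** in the top view, the two good bottles and the green one moved less than 0.5 px (about 1 mm) from the start.

**Robot:** it stands clear of everything and reads under 1 N.

**Disagreements:**
- The two cameras differed by about 3 mm in y, so I used a joint fit of both. Contact in the tray and rack cradles agreed with that fit.
- The spare touched down about 1 mm lower than planned.

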